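# Take a glaze sample off its barbed display hook and stand it in the display block

### The arm

A 7-joint arm with a two-finger parallel gripper is mounted at the origin on a cart in front of the work surface, level with it; the furniture and walls round the work are solid. World frame = base frame: x ahead of the robot, y to its left, z up, the work surface at z = 0. Lengths are in m, angles in rad, forces in N, time in s.
With the tool pointing down it reaches from about 0.425 to 1.025 m from the base axis. Payload 9.4 kg.
Tool frame: the origin (TCP) lies midway between the tips of the shut fingers; the grasp point (between the pads) lies 19 mm behind it; z points along the fingers, y is the direction in which the jaws open and shut (so a half turn about z gives the same grasp; the last joint's range is limited). The gripper opens to 93 mm and grips with 3 to 60 N. Pads are 15 mm wide; open, the fingers measure 128 mm over their backs; the gripper's body (75 mm by 188 mm) begins 65 mm behind the grasp point.
Start: joints at [1.109, 0.599, -0.003, 1.599, 0.002, 0.943, -0.08], TCP at [0.272, -0.672, 0.219] pointing down, gripper open.
Joint ranges: [-2.57, 2.57], [-0.35, 1.97], [-1.29, 1.29], [0.11, 2.56], [-1.05, 4.19], [0.11, 1.86], [-2.63, 2.63]. Speed limits (rad/s): [2.22, 2.22, 3.01, 3.01, 3.14, 3.14, 3.14].

### API

Orientations are given as a 3x3 rotation matrix whose columns are the frame's x, y, z axes.
In Python, from plant import env gives the robot as it stands.
- The arm moves only by the tool jog_arm, never from a script. Its argument "series" is a list that holds one entry, the list of rows, each a list of 7 numbers: the shift along the world's x, y, z in cm, then the turn, a rotation vector about the world's x, y, z in rad, then the opening, from 0 (shut) to 1 (fully open). A call has 1 to 12 rows; each row is the pose to reach, as a shift and turn from the pose commanded when the call began; what a row does not reach only later rows make up. A row lasts 1/8 s, in which the tool goes at most 62.5 mm and 10.7 degrees, less where a joint would pass 70% of its speed; a pose out of reach is approached as far as the arm can. A call with a gripper value outside its range is refused whole. The fingers move at their own pace and stop on an object; "grip_force" is the grip in N (left out, the last holds). Time passes only in rows, so rows that repeat a pose let the fingers close. It gives the time, the measured TCP pose, the force and the opening at its end, in the units of the state.
- env.sense(): the state, without advancing time (a new reading comes with each control period).
- env.snapshot(name): name is "side" or "top"; returns a dict with "frame" (400x640x3 uint8, red, green, blue), "mtx" (3x3 intrinsics, pixels), "R" (3x3) and "t" (3): a world point X has camera coordinates R X + t. Camera axes: x right, y down, z forward; pixel columns grow to the right and rows downward; lengths in m; the calibration is good to about 2 mm. A picture is of the moment at which its call begins. There is no depth.
- env.sign_off(): hands the job in, once; it reports no verdict.
The state is a dict: "time": time; "q": joint angles; "qvel": joint speeds; "joint_torque": joint torques, N m; "tcp_pos": TCP position; "orientation": TCP orientation; "force": force on the tool from outside, world axes, zero at the start; "wrist_torque": the same for the moment, N m; "gripper_width": finger opening in m.
Only numpy, scipy, OpenCV 4.12 (cv2) and the standard library are available. Lean on these libraries where they do the work, as an engineer would, in place of code of your own. Each camera call takes 0.05 s, during which the arm holds its last target.

### The job

Take the glazed sample plaque off the barbed hook of the display stand without straining it against the hook (raise it, tilt its foot outward and back it out over the barb), carry it clear in the gripper, and stand it fully down and upright in the groove of the wooden display block. Set it down gently, let go of it there, and leave the green cup in the middle of the table alone.

Things in the scene. Friction and masses are not known exactly. Their poses are not given: they have to be found in the camera images.
- plaque_mid (a point): Centre of the sample plaque, a bisque tile glazed blue on both faces: 8 mm thick (its x), 50 mm wide (y), 100 mm tall (z, up), 0.08 to 0.16 kg. It hangs across the hook's bar, its x along the bar, pointing outward to the hook's end. Take it by its two side edges, from above, beside the slot. Its pose (all three plaque points) cannot be read while the fingers hold it.
- plaque_slot (a point): Centre of the plaque's hanging slot, 28 mm above plaque_mid, same axes. The slot goes through along x; it is 24 mm wide (y) and 20 mm tall, with a 12 mm bridge above it. While it hangs, the bridge's underside lies on the bar.
- plaque_foot (a point): Middle of the plaque's lower edge, 50 mm below plaque_mid, same axes.
- stand: Fixed display stand, origin at the middle of the underside of its dark foot plate (100 x 110 x 14 mm). A 12 mm post at the middle carries a dark sleeve, from which a brass hook points along the stand's +x. Pressing the plaque on the stand or hook with more than 10 N chips the glaze.
- hook_root (a point): Middle of the sleeve (15 mm thick, reaching 17 mm out), 170 mm above the stand's origin, same axes; the level bar of the hook (6 mm round rod) leaves it along +x. How far out the bar ends (the elbow, 70 to 110 mm from here) differs each time and is NOT reported: find it by drawing the plaque gently outward until it touches the rise. The rod does not slide under load.
- hook_plane (a point): Same point as hook_root, for the hook's end, in the plane y = 0: from the elbow the rod rises outward at 60 degrees above level for 22 mm (axis) to the tip, and from the tip a 6 mm barb points back to the post, 10 degrees below level. An upright plaque is caught by it. Tilted 35 to 42 degrees, foot outward from the post, the slot goes over with about 2 mm to spare.
- block: Fixed light wooden display block, 54 mm (x) x 100 mm (y) x 40 mm tall, origin at the middle of its underside. A groove runs along its y through the middle, open at both ends: floor 12 mm above the underside, 11 mm wide up to 30 mm, then flared at 45 degrees to 31 mm wide at the top. It is empty.
- groove (a point): Middle of the groove's floor, axes of the block.
- cup_mid (a point): Centre of the loose pale-green glazed cup, 65 mm across, 71 mm tall: a bystander.

How it is judged:
By the outcome, as a careful person would: the job done as asked, in the order asked, and still so for the second after the job is handed in, with the robot touching nothing.
It also fails if it takes over 72 s, if anything falls off the work surface, if the arm or the gripper's body presses on something with over 40 N, if the wrist force passes 120 N, or if a joint passes its speed limit or range.

## Working session

There is one attempt and no reset: what is moved stays moved. The work goes in short steps, Python scripts to look and compute and a tool call to move; the robot and the scene stay as the last step left them, time stands still between calls to the robot, and variables do not carry over. Pictures are saved under pics/ and viewed, and the job is handed in when it is done.

Besides the shell and the picture viewer there is one more tool, called after "Request:" in YAML: its name, and indented under it one key for each argument. jog_arm: Moves the arm, as the interface text tells. Its arguments: {"type":"object","properties":{"series":{"type":"array","items":{"type":"array","items":{"type":"array","items":{"type":"number"}}}},"grip_force":{"type":"number"}},"required":["series"]}

```bash
ls; mkdir -p pics
python3 - <<'E'
from plant import env
import cv2
s=env.sense();print({k:(v.tolist() if hasattr(v,'tolist') else v) for k,v in s.items()})
for n in("side","top"):
    d=env.snapshot(n);cv2.imwrite(f"pics/{n}0.png",d["frame"][:,:,::-1]);print(n,d["mtx"],d["R"],d["t"])
E
```

```text
pics
{'time': 0.0, 'q': [1.1093151796312553, 0.6001635546718456, -0.0025418740843200305, 1.600113761968639, 0.0018051865587678003, 0.9429112703155811, -0.0797869913247138], 'qvel': [0.003147717382247532, -1.2613584368707953e-05, 0.0006968238169060392, 0.001726885886695287, -0.00010121174365274246, -0.0012141393961314488, -0.0009562941245836593], 'joint_torque': [0.00041410506128158886, -76.50469779968262, 1.4981402456760406, -25.234111547470093, -0.05229945061728358, 0.017015827470459044, 0.00018713691588345682], 'tcp_pos': [0.2719309648025296, -0.6715435285947743, 0.21773799129438887], 'orientation': [[0.9268529890941274, 0.375423755300245, -0.0007352302655905976], [0.3754244450524098, -0.9268519225087513, 0.0014141424689814808], [-0.000150546908914787, -0.0015867255888255077, -0.9999987298179603]], 'force': [0.32614450756200114, -0.6336724581869754, 0.42723992336231575], 'wrist_torque': [0.0574682950359897, -0.01723752780101218, 0.022791909649418973], 'gripper_width': 0.09260686582268976}
side [[460.80496831   0.         315.64526861]
 [  0.         460.80496831 200.54712558]
 [  0.           0.           1.        ]] [[ 9.99732430e-01  2.31166797e-02 -8.29514121e-04]
 [ 1.45366371e-02 -6.55755610e-01 -7.54833270e-01]
 [-1.79931975e-02  7.54619241e-01 -6.55916188e-01]] [-0.59283909  0.08062186  1.29708932]
top [[459.8148485    0.         318.82677198]
 [  0.         459.8148485  202.23602322]
 [  0.           0.           1.        ]] [[-0.01592467 -0.99965833  0.02072724]
 [-0.98078461  0.01158601 -0.19474934]
 [ 0.19444265 -0.02343027 -0.98063402]] [-0.02995992  0.59996084  0.9968247 ]
```

View pics/side0.png

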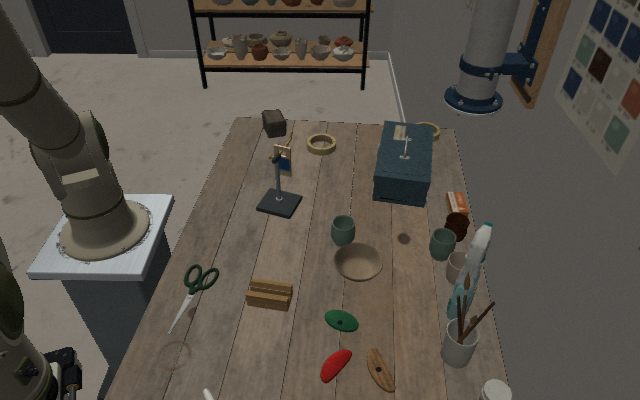

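View pics/top0.png

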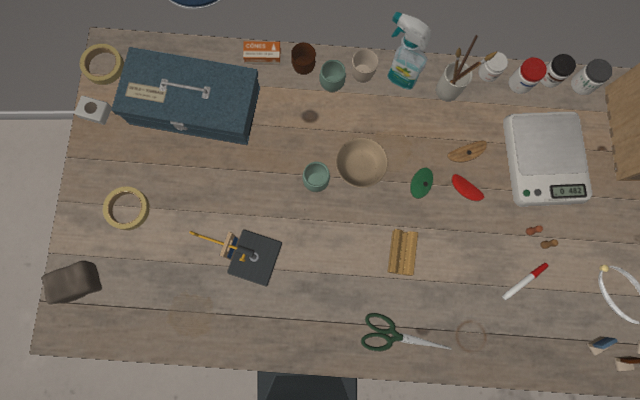

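The side view shows the stand near (280,200) with the plaque at about (284,158), the block at (270,294) and the cup at (343,230). In the top view they are at (255,257), (403,252) and (316,177). I'll zoom in next.

Run:
```python
import cv2
a=cv2.imread("pics/side0.png");b=cv2.imread("pics/top0.png")
def c(im,x0,y0,w,h,s,n):
    cv2.imwrite(n,cv2.resize(im[y0:y0+h,x0:x0+w],None,fx=s,fy=s,interpolation=cv2.INTER_CUBIC))
c(a,240,130,80,100,6,"pics/s_stand.png")
c(a,235,270,70,50,8,"pics/s_block.png")
c(b,180,215,120,80,6.5,"pics/t_stand.png")
c(b,375,215,60,70,8,"pics/t_block.png")
```

```text
(no output)
```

View pics/s_stand.png

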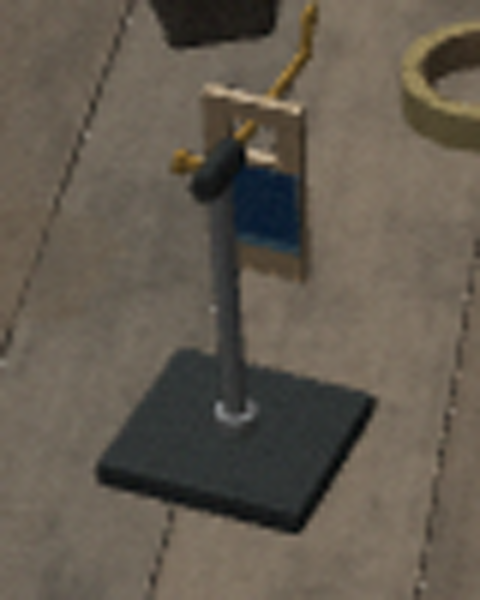

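View pics/t_stand.png

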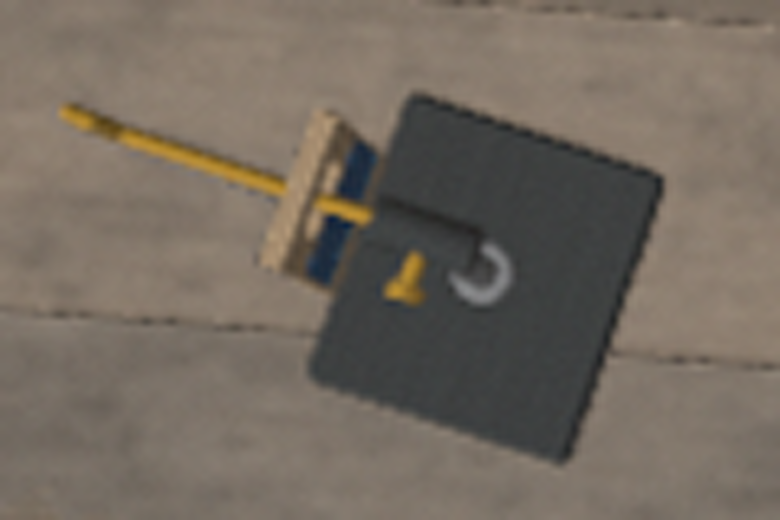

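View pics/s_block.png

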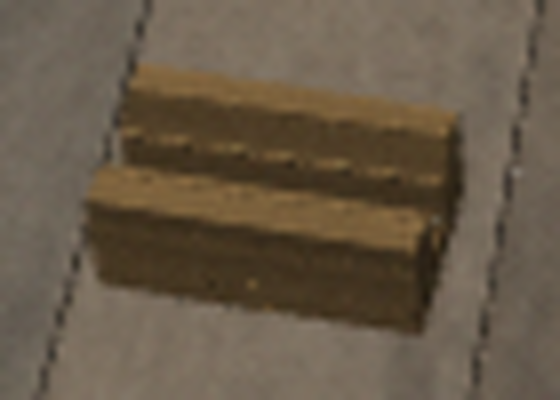

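View pics/t_block.png

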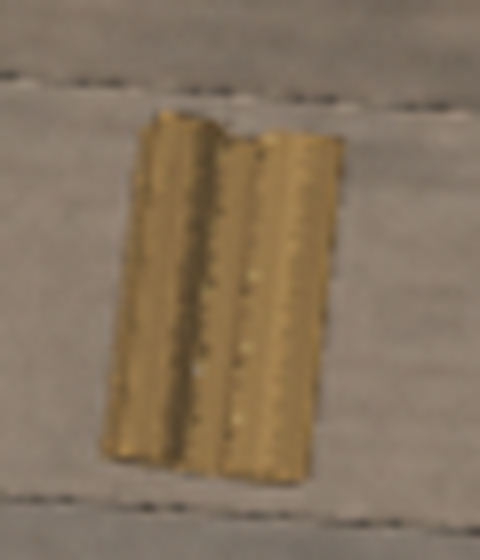

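```bash
cat > h.py <<'E'
import numpy as np, cv2
from scipy.optimize import least_squares
C={"side":(np.array([[460.80496831,0,315.64526861],[0,460.80496831,200.54712558],[0,0,1]]),
 np.array([[9.99732430e-01,2.31166797e-02,-8.29514121e-04],[1.45366371e-02,-6.55755610e-01,-7.54833270e-01],[-1.79931975e-02,7.54619241e-01,-6.55916188e-01]]),np.array([-0.59283909,0.08062186,1.29708932])),
"top":(np.array([[459.8148485,0,318.82677198],[0,459.8148485,202.23602322],[0,0,1]]),
 np.array([[-0.01592467,-0.99965833,0.02072724],[-0.98078461,0.01158601,-0.19474934],[0.19444265,-0.02343027,-0.98063402]]),np.array([-0.02995992,0.59996084,0.9968247]))}
def proj(c,X):
    K,R,t=C[c];p=(R@np.atleast_2d(X).T).T+t;p=p@K.T;return p[:,:2]/p[:,2:]
def onz(c,uv,z):
    K,R,t=C[c];d=R.T@np.linalg.solve(K,[*uv,1]);o=-R.T@t;return o+d*(z-o[2])/d[2]
def crop(x,y,off,s): return (np.array([x,y])+.5)/s-.5+np.array(off)
def T(p,X):
    x,y,a=p;X=np.atleast_2d(X);c,s=np.cos(a),np.sin(a)
    return np.c_[x+c*X[:,0]-s*X[:,1],y+s*X[:,0]+c*X[:,1],X[:,2]]
E
python3 - <<'E'
from h import *
for c in C: print(c,-C[c][1].T@C[c][2])
so=(240,130);to=(180,215)
S=lambda x,y:crop(x,y,so,6);Tt=lambda x,y:crop(x,y,to,6.5)
# plate
a,b=.05,.055
for c,pts in (("top",[Tt(415,95),Tt(663,180),Tt(565,462),Tt(312,375)]),("side",[S(183,352),S(375,402),S(297,520),S(98,468)])):
    P=np.array([onz(c,p,.014) for p in pts]);print(c,P.round(4).tolist(),P.mean(0), [np.linalg.norm(P[i]-P[(i+1)%4]).round(4) for i in range(4)])
B=lambda x,y:crop(x,y,(235,270),8);BT=lambda x,y:crop(x,y,(375,215),8)
for c,pts in (("top",[BT(163,112),BT(343,137),BT(303,482),BT(118,458)]),("side",[B(140,68),B(458,118),B(418,248),B(88,205)])):
    P=np.array([onz(c,p,.04) for p in pts]);print(c,P.round(4).tolist(),P.mean(0), [np.linalg.norm(P[i]-P[(i+1)%4]).round(4) for i in range(4)])
E
```

```text
side [ 0.61484728 -0.91223585  0.91114618]
top [ 0.39413002 -0.01354496  1.09498318]
top [[0.5457, 0.1398, 0.014], [0.5135, 0.0498, 0.014], [0.4136, 0.0846, 0.014], [0.4455, 0.1748, 0.014]] [0.47956798 0.11222856 0.014     ] [np.float64(0.0955), np.float64(0.1058), np.float64(0.0957), np.float64(0.1061)]
side [[0.4494, 0.1742, 0.014], [0.5492, 0.1371, 0.014], [0.516, 0.0499, 0.014], [0.4167, 0.0848, 0.014]] [0.48282072 0.1114954  0.014     ] [np.float64(0.1064), np.float64(0.0934), np.float64(0.1052), np.float64(0.0952)]
top [[0.5389, -0.2145, 0.04], [0.5309, -0.2665, 0.04], [0.4323, -0.2494, 0.04], [0.4398, -0.1968, 0.04]] [ 0.4854811  -0.23178779  0.04      ] [np.float64(0.0527), np.float64(0.1002), np.float64(0.0531), np.float64(0.1007)]
side [[0.444, -0.1987, 0.04], [0.5412, -0.2156, 0.04], [0.5326, -0.2631, 0.04], [0.4354, -0.2499, 0.04]] [ 0.48829449 -0.23183275  0.04      ] [np.float64(0.0986), np.float64(0.0482), np.float64(0.0981), np.float64(0.0519)]
```

Run:
```python
from h import *
S=lambda x,y:crop(x,y,(240,130),6);Tt=lambda x,y:crop(x,y,(180,215),6.5)
st={"top":(.4796,.1122,np.radians(70.1)),"side":(.4828,.1115,np.radians(70.1))}
def loc(c,p,z):
    P=onz(c,p,z);x,y,a=st[c];d=P[:2]-[x,y];return np.round([P[0],P[1],d@[np.cos(a),np.sin(a)],d@[-np.sin(a),np.cos(a)]],4)
for n,c,p,z in [("elbow","top",Tt(110,125),.17),("tip","top",Tt(68,110),.189),("elbow","side",S(277,93),.17),("tip","side",S(311,8),.189),
 ("bar@sleeve","top",Tt(370,212),.17),("sleeve post end","top",Tt(480,245),.1775),("bar@sleeve","side",S(240,145),.17),
 ("ptop","top",Tt(302,192),.185),("ptop outer a","top",Tt(320,108),.185),("outer b","top",Tt(262,263),.185),("inner a","top",Tt(346,124),.185),("inner b","top",Tt(286,275),.185),
 ("ptop a","side",S(205,90),.185),("ptop b","side",S(303,107),.185),("foot b","side",S(305,281),.085),("foot a","side",S(243,270),.085)]:
    print(n,c,loc(c,p,z))
```

```text
elbow top [ 5.157e-01  2.116e-01  1.058e-01 -1.000e-04]
tip top [0.5179 0.2198 0.1143 0.0006]
elbow side [0.5039 0.1792 0.0708 0.0032]
tip side [0.5179 0.224  0.1177 0.0053]
bar@sleeve top [ 0.4876  0.1309  0.0203 -0.0012]
sleeve post end top [ 0.4763  0.096  -0.0163 -0.0024]
bar@sleeve side [0.4898 0.1363 0.0257 0.0018]
ptop top [0.4925 0.1492 0.0392 0.0005]
ptop outer a top [ 0.5181  0.1444  0.0433 -0.0252]
outer b top [0.4711 0.1608 0.0428 0.0245]
inner a top [ 0.5131  0.1364  0.0341 -0.0232]
inner b top [0.4674 0.1535 0.0347 0.0255]
ptop a side [0.4724 0.1588 0.041  0.0259]
ptop b side [ 0.5189  0.1459  0.0447 -0.0223]
foot b side [ 0.5163  0.1436  0.0416 -0.0206]
foot a side [0.4856 0.1516 0.0387 0.011 ]
```

Request:
jog_arm:
  series:
    - [[3, 4.5, 2.5, 0, 0, 0.04, 1], [6.5, 9, 5, 0, 0, 0.08, 1], [10, 13.5, 8, 0, 0, 0.13, 1], [13.5, 18, 9, 0, 0, 0.18, 1], [17, 22.5, 9, 0, 0, 0.23, 1], [20.5, 27, 9, 0, 0, 0.28, 1], [24, 32, 9, 0, 0, 0.33, 1], [27, 37, 9, 0, 0, 0.38, 1], [27.5, 41, 9, 0, 0, 0.42, 1], [27.5, 45, 9, 0, 0, 0.45, 1]]
  grip_force: 25

```text
time: 1.35
tcp_pos: [0.5474, -0.2201, 0.3081]
orientation: [[0.67, 0.743, -0.001], [0.743, -0.67, 0.0], [-0.0, -0.001, -1.0]]
force: [-0.8, -0.2, -0.8]
gripper_width: 0.0933
```

Request:
jog_arm:
  series:
    - [[-0.5, 4.5, 0, 0, 0, 0.05, 1], [-1, 9.5, 0, 0, 0, 0.1, 1], [-2, 14.5, 0, 0, 0, 0.16, 1], [-2.5, 19.5, 0, 0, 0, 0.21, 1], [-3.5, 24.5, 0, 0, 0, 0.26, 1], [-4, 29, 0, 0, 0, 0.31, 1], [-5, 33.5, 0, 0, 0, 0.35, 1], [-5.3, 36, -1, 0, 0, 0.38, 1], [-5.3, 37.2, -3, 0, 0, 0.389, 1], [-5.3, 37.2, -5, 0, 0, 0.389, 1], [-5.3, 37.2, -5, 0, 0, 0.389, 1]]

```text
time: 2.72
tcp_pos: [0.4932, 0.1497, 0.2574]
orientation: [[0.34, 0.941, -0.003], [0.941, -0.34, -0.001], [-0.002, -0.003, -1.0]]
force: [-0.6, -0.6, -0.5]
gripper_width: 0.0929
```

Run:
```python
from plant import env
import cv2
s=env.sense();print(s["tcp_pos"],s["orientation"],s["q"])
for n,(x0,y0,w,h,k) in {"side":(220,60,120,160,4),"top":(170,190,130,100,6)}.items():
    f=env.snapshot(n)["frame"][:,:,::-1];cv2.imwrite(f"pics/{n}1.png",f)
    cv2.imwrite(f"pics/{n}1c.png",cv2.resize(f[y0:y0+h,x0:x0+w],None,fx=k,fy=k,interpolation=cv2.INTER_CUBIC))
```

```text
[0.49320638 0.14972032 0.25736177] [[ 0.33962595  0.94055569 -0.0030335 ]
 [ 0.94055852 -0.3396302  -0.001     ]
 [-0.00197082 -0.00251356 -0.9999949 ]] [-0.07988772  0.32936675 -0.42299264  2.00862362  0.17823987  0.84194079
 -0.94893572]
```

View pics/side1c.png

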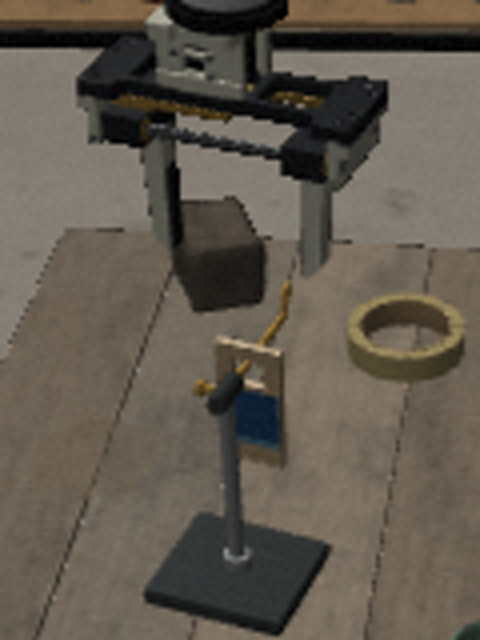

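View pics/top1c.png

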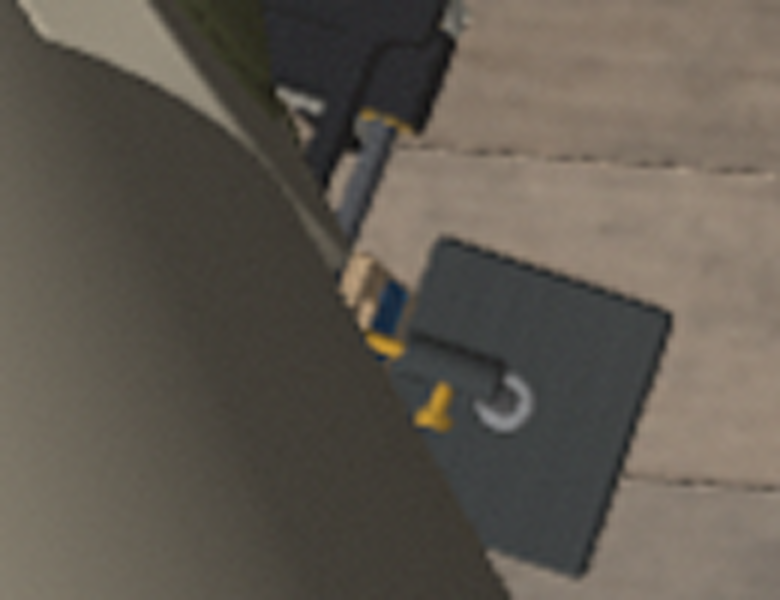

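```bash
python3 - <<'E'
from h import *
p=np.array([.4932,.1497,.2574]);x=np.array([.34,.941,0]);y=np.array([.941,-.34,0])
for sx in(-.0075,.0075):
  for d in(-.064,-.0465,.0465,.064):
    print(sx,d,(4*(proj("side",p+x*sx+y*d)[0]+.5-[220,60])).round(1))
E
python3 - <<'E'
import cv2
a=cv2.imread("pics/side1.png")
cv2.imwrite("pics/s1z.png",cv2.resize(a[95:145,245:315],None,fx=11,fy=11,interpolation=cv2.INTER_CUBIC))
E
```

```text
-0.0075 -0.064 [149.2 245.4]
-0.0075 -0.0465 [172.6 250.4]
-0.0075 0.0465 [299.8 277.2]
-0.0075 0.064 [324.3 282.4]
0.0075 -0.064 [159.1 234.6]
0.0075 -0.0465 [182.3 239.5]
0.0075 0.0465 [308.7 265.9]
0.0075 0.064 [333.1 270.9]
```

View pics/s1z.png

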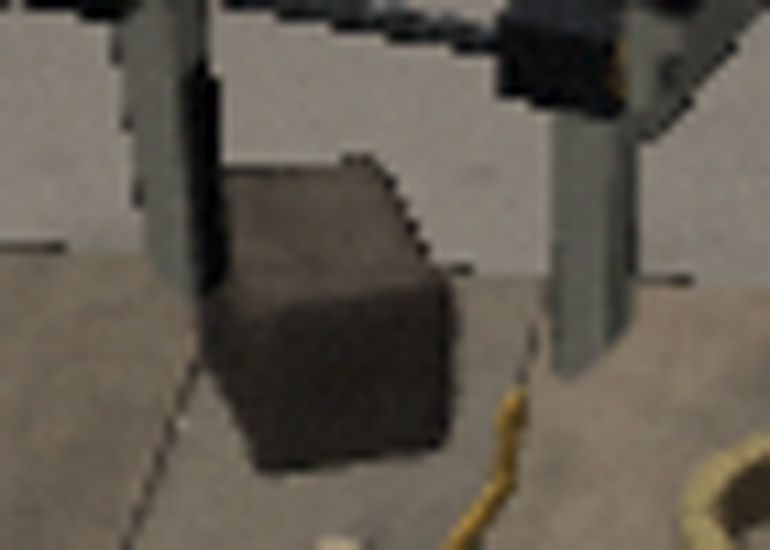

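Request:
jog_arm:
  series:
    - [[0.25, 0.15, -1, 0, 0, 0, 1], [0.25, 0.15, -3, 0, 0, 0, 1], [0.25, 0.15, -5, 0, 0, 0, 1], [0.25, 0.15, -7, 0, 0, 0, 1], [0.25, 0.15, -9, 0, 0, 0, 1], [0.25, 0.15, -10.5, 0, 0, 0, 1], [0.25, 0.15, -11.2, 0, 0, 0, 1], [0.25, 0.15, -11.2, 0, 0, 0, 1]]

```text
time: 3.82
tcp_pos: [0.4966, 0.1515, 0.1465]
orientation: [[0.34, 0.94, -0.0], [0.94, -0.34, -0.0], [-0.0, -0.0, -1.0]]
force: [0.8, 0.1, -0.4]
gripper_width: 0.0929
```

```bash
cat > look.py <<'E'
from plant import env
import cv2,sys
def look(tag,**k):
    for n,(x0,y0,w,h,s) in k.items():
        f=env.snapshot(n)["frame"][:,:,::-1];cv2.imwrite(f"pics/{n}{tag}.png",f)
        cv2.imwrite(f"pics/{n}{tag}c.png",cv2.resize(f[y0:y0+h,x0:x0+w],None,fx=s,fy=s,interpolation=cv2.INTER_CUBIC))
E
python3 - <<'E'
from look import *
look("2",side=(235,105,80,80,7))
s=env.sense();print(s["tcp_pos"],s["force"])
E
```

```text
[0.49683203 0.15164467 0.14683583] [ 0.34603905  0.19722331 -0.24467392]
```

View pics/side2c.png

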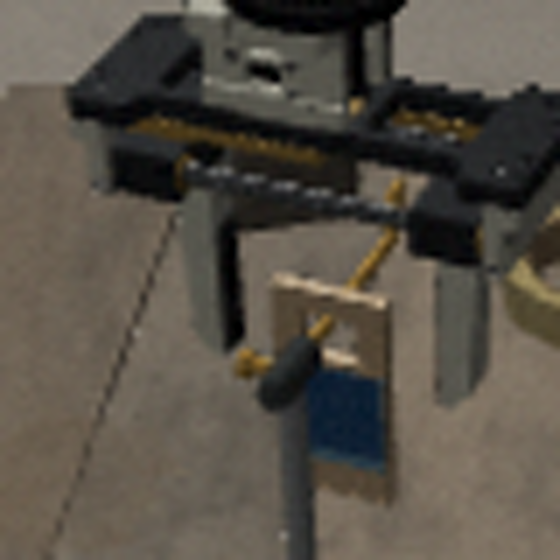

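Request:
jog_arm:
  series:
    - [[-0.15, 0.05, 0, 0, 0, 0, 1], [-0.15, 0.05, 0, 0, 0, 0, 0.7], [-0.15, 0.05, 0, 0, 0, 0, 0.6], [-0.15, 0.05, 0, 0, 0, 0, 0.55], [-0.15, 0.05, 0, 0, 0, 0, 0.5], [-0.15, 0.05, 0, 0, 0, 0, 0.45], [-0.15, 0.05, 0, 0, 0, 0, 0.4], [-0.15, 0.05, 0, 0, 0, 0, 0.4]]
  grip_force: 25

```text
time: 4.88
tcp_pos: [0.4951, 0.152, 0.1466]
orientation: [[0.34, 0.94, -0.0], [0.94, -0.34, -0.0], [-0.0, -0.0, -1.0]]
force: [0.4, 0.3, 0.5]
gripper_width: 0.0498
```

Run:
```python
from look import *
look("3",side=(235,105,80,80,7))
s=env.sense();print(s["tcp_pos"],s["force"],s["wrist_torque"],s["gripper_width"])
```

```text
[0.49508827 0.15202388 0.14659426] [-0.91089602 -0.25965275 -0.34402139] [ 0.04616128  0.04269219 -0.01299733] 0.04996316373452796
```

View pics/side3c.png

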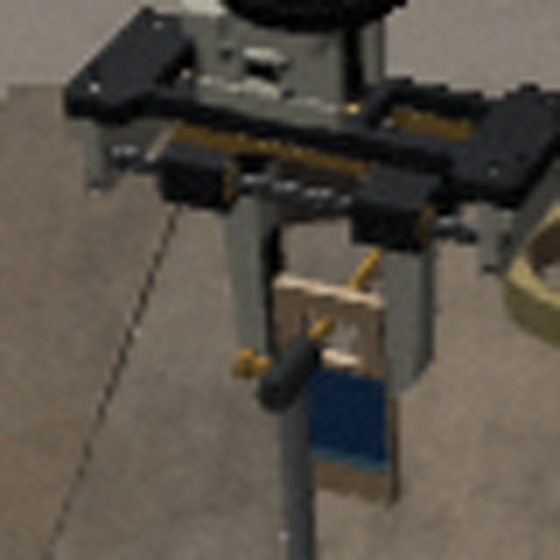

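```bash
cat > geo.py <<'E'
import numpy as np
# hook frame mm, elbow at (0,0), bar along -x ; slot centre pose (x,z,th) th= foot outward tilt
e=np.array([0,0.]);tip=22*np.array([np.cos(np.pi/3),np.sin(np.pi/3)]);b=np.radians(10)
barb=tip+6*np.array([-np.cos(b),-np.sin(b)])
seg=lambda p,q,n:p+(q-p)*np.linspace(0,1,n)[:,None]
ROD=np.vstack([seg(np.array([-60,0.]),e,121),seg(e,tip,45),seg(tip,barb,13)])
# rects in plaque frame relative to slot centre: (cx,cz,hx,hz)
RECT=[(0,16,4,6),(0,-44,4,34)]
def clear(x,z,th,part=False):
    x,z,th=np.broadcast_arrays(x,z,th);s,c=np.sin(th)[...,None],np.cos(th)[...,None]
    dx=ROD[:,0]-x[...,None];dz=ROD[:,1]-z[...,None]
    # plaque up axis u=(-s,c), normal n=(c,s)
    a=dx*c+dz*s; u=-dx*s+dz*c
    out=[]
    for cx,cz,hx,hz in RECT:
        qx=abs(a-cx)-hx;qz=abs(u-cz)-hz
        out.append((np.hypot(np.maximum(qx,0),np.maximum(qz,0))+np.minimum(np.maximum(qx,qz),0)).min(-1)-3)
    return out if part else np.minimum(*out)
E
cat > plan.py <<'E'
from geo import *
from scipy import ndimage
from scipy.sparse import coo_matrix
from scipy.sparse.csgraph import dijkstra
xs=np.arange(-25,41,1.);zs=np.arange(-10,40,1.);ts=np.radians(np.arange(0,46,2))
X,Z,Tq=np.meshgrid(xs,zs,ts,indexing="ij");G=np.stack([clear(X[i],Z[i],Tq[i]) for i in range(len(xs))])
i0=(5,int(np.argmin(abs(zs+3))),0)
lo,hi=0,4
st=np.ones((3,3,3))
def ok(c):
    l,_=ndimage.label(G>c,st);a=l[i0]; return a>0 and (l[-1]==a).any()
while hi-lo>.02:
    m=(lo+hi)/2
    if ok(m):lo=m
    else:hi=m
print("best clearance",lo)
for tm in (30,34,36,38,40,42,44):
    k=ts<=np.radians(tm)+1e-9
    def ok2(c):
        l,_=ndimage.label(G[:,:,k]>c,st);a=l[i0];return a>0 and (l[-1]==a).any()
    print(tm,max([c for c in np.arange(0,4,.1) if ok2(c)],default=None))
# path: edges cost length*(1+ penalty)
idx=np.arange(G.size).reshape(G.shape);F=G>0.2
R=[];Cc=[];W=[]
for d in [(a,b_,c) for a in(-1,0,1) for b_ in(-1,0,1) for c in(-1,0,1) if (a,b_,c)>(0,0,0)]:
    sl=lambda o,n,s:slice(max(0,-o),n-max(0,o)) if s==0 else slice(max(0,o),n-max(0,-o))
    A=tuple(sl(o,n,0) for o,n in zip(d,G.shape));B=tuple(sl(o,n,1) for o,n in zip(d,G.shape))
    m=F[A]&F[B];g=np.minimum(G[A],G[B])[m]
    w=np.linalg.norm(d)*(1+200*np.exp(-3*g))
    R.append(idx[A][m]);Cc.append(idx[B][m]);W.append(w)
M=coo_matrix((np.concatenate(W),(np.concatenate(R),np.concatenate(Cc))),shape=(G.size,)*2).tocsr()
D,P=dijkstra(M,directed=False,indices=idx[i0],return_predecessors=True)
end=idx[-1].ravel();end=end[np.argmin(D[end])];path=[]
while end>=0: path.append(end);end=P[end]
for p in path[::-1]:
    i,j,k=np.unravel_index(p,G.shape);print(xs[i],zs[j],round(np.degrees(ts[k])),G[i,j,k].round(2))
# contact x for upright at various lifts
for z in (-7,-6,-5,-4,-3,-2,0):
    xx=np.arange(-20,20,.05);c=clear(xx,np.full_like(xx,z),0*xx,True);print("upright z",z,[ (xx[np.argmax(q<=0)] if (q<=0).any() else None) for q in c])
E
python3 plan.py
```

```text
best clearance 2.9375
30 0.9
34 1.6
36 1.9000000000000001
38 2.2
40 2.4000000000000004
42 2.7
44 2.9000000000000004
-20.0 -3.0 0 4.0
-19.0 -2.0 2 4.86
-18.0 -1.0 4 5.7
-17.0 0.0 6 6.53
-16.0 0.0 6 6.53
-15.0 0.0 6 6.53
-14.0 0.0 8 6.35
-13.0 0.0 10 6.16
-12.0 0.0 12 5.95
-11.0 0.0 14 5.74
-10.0 0.0 16 5.51
-9.0 0.0 18 5.28
-8.0 0.0 20 5.03
-7.0 0.0 22 4.77
-6.0 0.0 24 4.51
-5.0 0.0 26 4.23
-4.0 1.0 28 4.24
-3.0 2.0 30 3.77
-2.0 3.0 32 3.4
-1.0 4.0 34 3.12
0.0 5.0 36 2.95
1.0 6.0 38 2.91
2.0 7.0 40 3.26
2.0 8.0 40 2.77
3.0 9.0 40 2.59
3.0 10.0 40 2.63
4.0 11.0 40 2.5
5.0 12.0 40 2.45
6.0 13.0 40 2.58
7.0 14.0 40 2.7
8.0 15.0 40 2.82
9.0 16.0 40 2.95
10.0 17.0 40 3.07
11.0 18.0 40 3.22
12.0 19.0 40 3.6
13.0 20.0 40 4.25
14.0 20.0 40 4.07
15.0 20.0 40 3.9
16.0 20.0 40 3.73
17.0 20.0 40 3.55
18.0 20.0 40 3.38
19.0 20.0 40 3.2
20.0 20.0 40 3.06
21.0 20.0 40 3.06
22.0 20.0 40 3.22
23.0 20.0 40 3.54
24.0 20.0 40 3.98
25.0 20.0 40 4.53
26.0 20.0 40 5.17
27.0 20.0 40 5.88
28.0 20.0 40 6.63
29.0 20.0 40 7.4
30.0 20.0 40 8.16
31.0 20.0 40 8.93
32.0 20.0 40 9.7
33.0 20.0 40 10.46
34.0 20.0 40 11.23
35.0 20.0 40 11.99
36.0 20.0 40 12.76
37.0 20.0 40 13.53
38.0 20.0 40 14.29
39.0 20.0 40 15.06
40.0 20.0 40 15.82
upright z -7 [np.float64(-20.0), None]
upright z -6 [np.float64(-5.149999999999789), None]
upright z -5 [np.float64(-4.54999999999978), None]
upright z -4 [np.float64(-3.949999999999772), None]
upright z -3 [np.float64(-3.399999999999764), None]
upright z -2 [np.float64(-2.7999999999997556), None]
upright z 0 [np.float64(-1.8999999999997428), None]
```

Request:
jog_arm:
  series:
    - [[0, 0, 0.1, 0, 0, 0, 0.4], [0, 0, 0.2, 0, 0, 0, 0.4], [0.17, 0.47, 0.2, 0, 0, 0, 0.4], [0.51, 1.41, 0.2, 0, 0, 0, 0.4], [0.85, 2.35, 0.2, 0, 0, 0, 0.4], [1.19, 3.29, 0.2, 0, 0, 0, 0.4], [1.46, 4.04, 0.2, 0, 0, 0, 0.4], [1.53, 4.23, 0.2, 0, 0, 0, 0.4], [1.53, 4.23, 0.2, 0, 0, 0, 0.4], [1.53, 4.23, 0.2, 0, 0, 0, 0.4]]

```text
time: 6.18
tcp_pos: [0.5103, 0.1939, 0.1486]
orientation: [[0.34, 0.94, -0.0], [0.94, -0.34, -0.0], [-0.0, -0.0, -1.0]]
force: [0.0, -0.3, -0.2]
gripper_width: 0.0499
```

Run:
```python
from look import *
look("4",side=(235,85,90,80,8))
s=env.sense();print(s["tcp_pos"],s["force"],s["wrist_torque"],s["gripper_width"])
```

```text
[0.51036269 0.19386264 0.14861742] [-0.11481861 -1.21613886 -1.40377512] [-0.04646987 -0.02689503 -0.00015115] 0.04982716915739484
```

View pics/side4c.png

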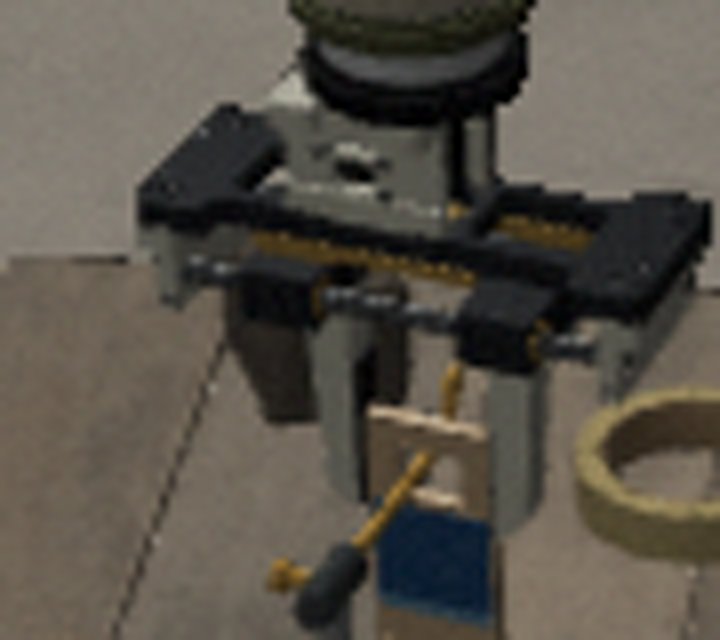

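Request:
jog_arm:
  series:
    - [[0.07, 0.19, 0, 0, 0, 0, 0.4], [0.14, 0.38, 0, 0, 0, 0, 0.4], [0.2, 0.56, 0, 0, 0, 0, 0.4], [0.2, 0.56, 0, 0, 0, 0, 0.4]]

```text
time: 6.72
tcp_pos: [0.5125, 0.2002, 0.1486]
orientation: [[0.34, 0.94, 0.0], [0.94, -0.34, 0.0], [0.0, -0.0, -1.0]]
force: [0.0, -0.7, -0.6]
gripper_width: 0.0498
```

Request:
jog_arm:
  series:
    - [[0.04, 0.1, 0, 0, 0, 0, 0.4], [0.07, 0.19, 0, 0, 0, 0, 0.4], [0.07, 0.19, 0, 0, 0, 0, 0.4]]

```text
time: 7.1
tcp_pos: [0.5132, 0.2019, 0.1486]
orientation: [[0.34, 0.94, 0.0], [0.94, -0.34, 0.0], [0.0, 0.0, -1.0]]
force: [-0.2, 0.1, -1.4]
gripper_width: 0.05
```

Run:
```python
from look import *
look("5",side=(245,100,75,65,10))
s=env.sense();print(s["tcp_pos"],s["force"],s["wrist_torque"],s["gripper_width"])
```

```text
[0.51313145 0.20181111 0.14860422] [-0.08849926 -0.34122469 -1.27237677] [ 0.00324447 -0.03694565 -0.00278639] 0.049656487494285174
```

View pics/side5c.png

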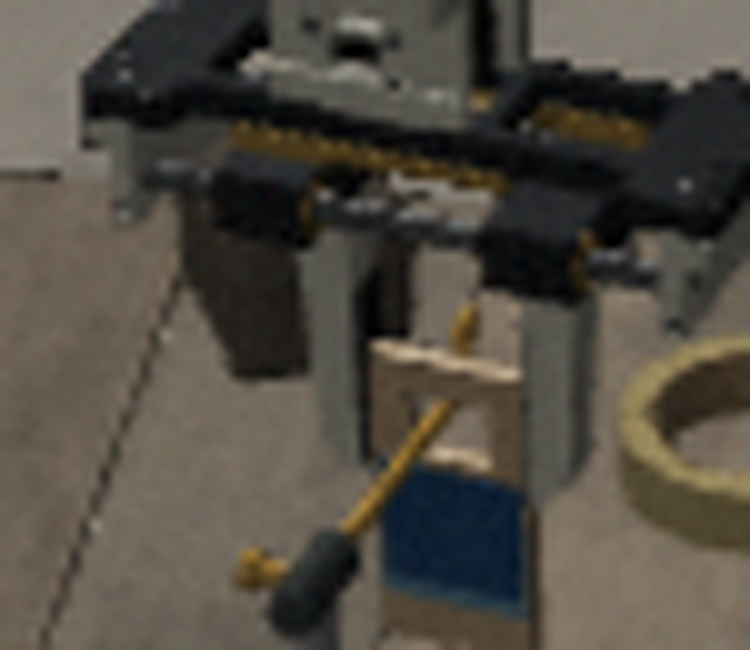

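Request:
jog_arm:
  series:
    - [[0.04, 0.1, 0, 0, 0, 0, 0.4], [0.04, 0.1, 0, 0, 0, 0, 0.4]]

```text
time: 7.4
tcp_pos: [0.5136, 0.203, 0.1486]
orientation: [[0.34, 0.94, 0.0], [0.94, -0.34, 0.0], [0.0, 0.0, -1.0]]
force: [-0.2, -1.2, -0.9]
gripper_width: 0.0496
```

Request:
jog_arm:
  series:
    - [[0.03, 0.09, 0, 0, 0, 0, 0.4], [0.03, 0.09, 0, 0, 0, 0, 0.4]]

```text
time: 7.65
tcp_pos: [0.5139, 0.2038, 0.1486]
orientation: [[0.34, 0.94, 0.0], [0.94, -0.34, 0.0], [0.0, 0.0, -1.0]]
force: [-0.2, -0.1, -0.4]
gripper_width: 0.0495
```

Request:
jog_arm:
  series:
    - [[0.03, 0.09, 0, 0, 0, 0, 0.4], [0.03, 0.09, 0, 0, 0, 0, 0.4]]

```text
time: 7.9
tcp_pos: [0.5142, 0.2047, 0.1486]
orientation: [[0.34, 0.94, 0.0], [0.94, -0.34, 0.0], [0.0, 0.0, -1.0]]
force: [-0.5, -0.3, -1.0]
gripper_width: 0.0497
```

Request:
jog_arm:
  series:
    - [[0.03, 0.09, 0, 0, 0, 0, 0.4], [0.03, 0.09, 0, 0, 0, 0, 0.4]]

```text
time: 8.15
tcp_pos: [0.5144, 0.2056, 0.1486]
orientation: [[0.34, 0.94, -0.0], [0.94, -0.34, -0.0], [-0.0, -0.0, -1.0]]
force: [0.5, -0.3, -1.3]
gripper_width: 0.0494
```

Request:
jog_arm:
  series:
    - [[0.03, 0.09, 0, 0, 0, 0, 0.4], [0.03, 0.09, 0, 0, 0, 0, 0.4]]

```text
time: 8.4
tcp_pos: [0.5147, 0.2063, 0.1486]
orientation: [[0.34, 0.94, -0.0], [0.94, -0.34, -0.0], [-0.0, -0.0, -1.0]]
force: [-1.5, -1.6, -0.4]
gripper_width: 0.0497
```

Request:
jog_arm:
  series:
    - [[0.03, 0.09, 0, 0, 0, 0, 0.4], [0.03, 0.09, 0, 0, 0, 0, 0.4]]

```text
time: 8.65
tcp_pos: [0.5148, 0.2067, 0.1485]
orientation: [[0.34, 0.94, -0.001], [0.94, -0.34, -0.001], [-0.001, -0.0, -1.0]]
force: [-0.8, -2.8, -0.2]
gripper_width: 0.05
```

Request:
jog_arm:
  series:
    - [[0.03, 0.09, 0, 0, 0, 0, 0.4], [0.03, 0.09, 0, 0, 0, 0, 0.4]]

```text
time: 8.9
tcp_pos: [0.5148, 0.2069, 0.1484]
orientation: [[0.341, 0.94, -0.001], [0.94, -0.341, -0.002], [-0.002, -0.001, -1.0]]
force: [-1.6, -5.5, 0.7]
gripper_width: 0.0499
```

```bash
cat > rows.py <<'E'
import numpy as np
from geo import clear
o=np.array([.340,.940]);ax=np.array([.940,-.340,0]);Rr=16.4
def tcp(w): x,z,t=w;t=np.radians(t);return np.array([x+Rr*np.sin(t),z-Rr*np.cos(t)])
def rows(ref,ws):
    r0=tcp(ref)
    for w in ws:
        d=(tcp(w)-r0)/10;r=ax*np.radians(w[2]-ref[2])
        print(w,clear(*[np.float64(v) for v in (w[0],w[1],np.radians(w[2]))]).round(2),[float(round(v,2)) for v in(*(o*d[0]),d[1])],[float(round(v,3)) for v in r])
E
python3 -c "
from rows import *
rows((-2.35,-5,0),[(-8,-4,0),(-14,-1,0),(-15,0,4),(-14,0,8),(-12,0,12),(-10,0,16),(-8,0,20),(-6,0,24)])"
```

```text
(-8, -4, 0) 3.0 [-0.19, -0.53, 0.1] [0.0, -0.0, 0.0]
(-14, -1, 0) 6.0 [-0.4, -1.1, 0.4] [0.0, -0.0, 0.0]
(-15, 0, 4) 6.7 [-0.39, -1.08, 0.5] [0.066, -0.024, 0.0]
(-14, 0, 8) 6.35 [-0.32, -0.88, 0.52] [0.131, -0.047, 0.0]
(-12, 0, 12) 5.95 [-0.21, -0.59, 0.54] [0.197, -0.071, 0.0]
(-10, 0, 16) 5.51 [-0.11, -0.29, 0.56] [0.262, -0.095, 0.0]
(-8, 0, 20) 5.03 [-0.0, -0.0, 0.6] [0.328, -0.119, 0.0]
(-6, 0, 24) 4.51 [0.1, 0.28, 0.64] [0.394, -0.142, 0.0]
```

Request:
jog_arm:
  series:
    - [[-0.19, -0.53, 0.1, 0, 0, 0, 0.4], [-0.4, -1.1, 0.4, 0, 0, 0, 0.4], [-0.39, -1.08, 0.5, 0.066, -0.024, 0, 0.4], [-0.32, -0.88, 0.52, 0.131, -0.047, 0, 0.4], [-0.21, -0.59, 0.54, 0.197, -0.071, 0, 0.4], [-0.11, -0.29, 0.56, 0.262, -0.095, 0, 0.4], [0, 0, 0.6, 0.328, -0.119, 0, 0.4], [0.1, 0.28, 0.64, 0.394, -0.142, 0, 0.4], [0.1, 0.28, 0.64, 0.394, -0.142, 0, 0.4], [0.1, 0.28, 0.64, 0.394, -0.142, 0, 0.4]]

```text
time: 10.15
tcp_pos: [0.5167, 0.2111, 0.1553]
orientation: [[0.311, 0.94, 0.138], [0.859, -0.34, 0.382], [0.406, 0.0, -0.914]]
force: [0.0, 0.7, -0.4]
gripper_width: 0.05
```

Run:
```python
from look import *
from rows import *
look("6",side=(245,80,75,75,10))
s=env.sense();print(s["tcp_pos"],s["q"],s["force"],s["wrist_torque"],s["gripper_width"])
# estimate x,z,th from measured: contact ref (.5147,.2062): slot x -4.55 ; z: .1536->0 upright
R=np.array(s["orientation"]);p=np.array(s["tcp_pos"]);u=-R[:,2]
slot=p+u*.0164;d=slot-np.array([.5147,.2062,.170]);print("x,y,z",(d[:2]@o*1e3-4.55).round(2),(d[:2]@[-o[1],o[0]]*1e3).round(2),(d[2]*1e3).round(2),np.degrees(np.arctan2(-(u[:2]@o),u[2])))
rows((-6,0,24),[(-3,2,30),(-1,4,34),(1,6,38),(2,7.5,40),(3,9.5,40),(5,12,40),(8,15,40),(12,19,40),(16,20,40),(20,20,40),(24,20,40),(32,21,40),(44,24,40),(60,30,40)])
```

```text
[0.51669403 0.21142506 0.15543796] [ 0.20956557  0.53458054 -0.70001802  2.21329369  0.10665891  0.2190692
 -0.81648866] [-0.62683858 -0.23707934 -1.06940718] [-0.54263004  0.12111495 -0.02512681] 0.04989489655338824
x,y,z -5.62 -0.1 0.42 23.957051634602077
(-3, 2, 30) 3.77 [0.15, 0.43, 0.28] [0.098, -0.036, 0.0]
(-1, 4, 34) 3.12 [0.26, 0.71, 0.54] [0.164, -0.059, 0.0]
(1, 6, 38) 2.91 [0.35, 0.98, 0.81] [0.23, -0.083, 0.0]
(2, 7.5, 40) 3.01 [0.4, 1.12, 0.99] [0.262, -0.095, 0.0]
(3, 9.5, 40) 2.72 [0.44, 1.21, 1.19] [0.262, -0.095, 0.0]
(5, 12, 40) 2.45 [0.51, 1.4, 1.44] [0.262, -0.095, 0.0]
(8, 15, 40) 2.82 [0.61, 1.68, 1.74] [0.262, -0.095, 0.0]
(12, 19, 40) 3.6 [0.74, 2.06, 2.14] [0.262, -0.095, 0.0]
(16, 20, 40) 3.73 [0.88, 2.43, 2.24] [0.262, -0.095, 0.0]
(20, 20, 40) 3.06 [1.02, 2.81, 2.24] [0.262, -0.095, 0.0]
(24, 20, 40) 3.98 [1.15, 3.18, 2.24] [0.262, -0.095, 0.0]
(32, 21, 40) 10.34 [1.42, 3.94, 2.34] [0.262, -0.095, 0.0]
(44, 24, 40) 21.46 [1.83, 5.06, 2.64] [0.262, -0.095, 0.0]
(60, 30, 40) 37.59 [2.38, 6.57, 3.24] [0.262, -0.095, 0.0]
```

View pics/side6c.png

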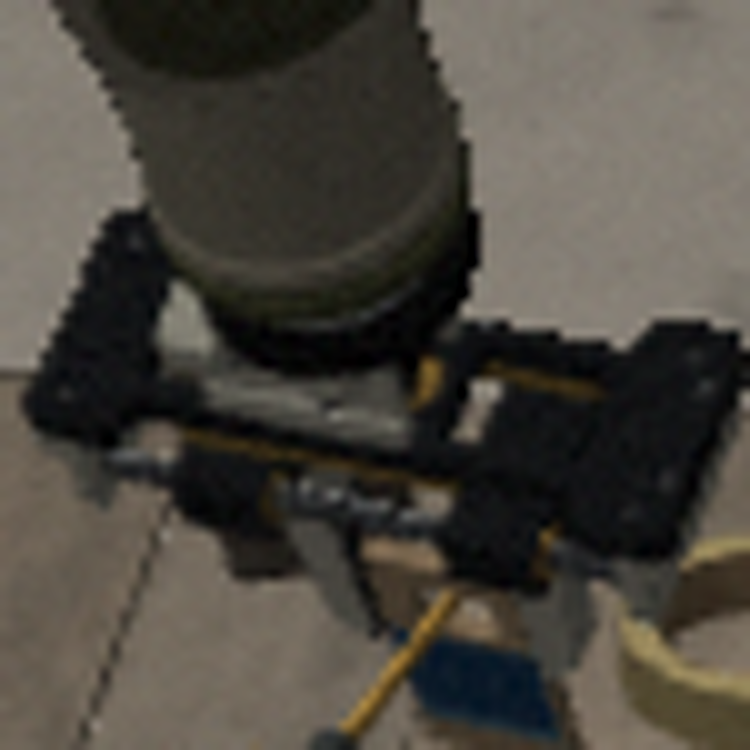

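```bash
python3 -c "
from rows import *
rows((-6,0,24),[(-8,0,26),(-8,0,28),(-8,0,30),(-8,0,32),(-8,0,34),(-8,0,36),(-8,0,38),(-8,0,40)])"
```

```text
(-8, 0, 26) 4.23 [-0.05, -0.14, 0.02] [0.033, -0.012, 0.0]
(-8, 0, 28) 3.96 [-0.03, -0.09, 0.05] [0.066, -0.024, 0.0]
(-8, 0, 30) 3.66 [-0.02, -0.04, 0.08] [0.098, -0.036, 0.0]
(-8, 0, 32) 3.36 [0.0, 0.0, 0.11] [0.131, -0.047, 0.0]
(-8, 0, 34) 3.05 [0.02, 0.05, 0.14] [0.164, -0.059, 0.0]
(-8, 0, 36) 2.74 [0.03, 0.09, 0.17] [0.197, -0.071, 0.0]
(-8, 0, 38) 2.42 [0.05, 0.13, 0.21] [0.23, -0.083, 0.0]
(-8, 0, 40) 2.09 [0.06, 0.18, 0.24] [0.262, -0.095, 0.0]
```

Request:
jog_arm:
  series:
    - [[-0.05, -0.14, 0.02, 0.033, -0.012, 0, 0.4], [-0.03, -0.09, 0.05, 0.066, -0.024, 0, 0.4], [-0.02, -0.04, 0.08, 0.098, -0.036, 0, 0.4], [-0.02, -0.04, 0.08, 0.098, -0.036, 0, 0.4]]

```text
time: 10.7
tcp_pos: [0.516, 0.2107, 0.1556]
orientation: [[0.295, 0.941, 0.169], [0.815, -0.34, 0.469], [0.499, -0.0, -0.867]]
force: [-0.2, -0.2, -0.5]
gripper_width: 0.0497
```

```bash
cat > st.py <<'E'
from plant import env
from rows import *
def st():
    s=env.sense();print(np.round(s["tcp_pos"],4),"q",np.round(s["q"],3),"F",np.round(s["force"],1),"M",np.round(s["wrist_torque"],2),s["gripper_width"])
    R=np.array(s["orientation"]);p=np.array(s["tcp_pos"]);u=-R[:,2]
    slot=p+u*.0164;d=slot-np.array([.5147,.2062,.170]);print("x,y,z,th",(d[:2]@o*1e3-4.55).round(2),(d[:2]@[-o[1],o[0]]*1e3).round(2),(d[2]*1e3).round(2),np.degrees(np.arctan2(-(u[:2]@o),u[2])).round(2),"side tilt",np.degrees(R[2,1]).round(2))
E
python3 -c "
from st import *
st()"
```

```text
[0.516  0.2107 0.1556] q [ 0.345  0.587 -0.823  2.254  0.106  0.123 -0.764] F [-0.2 -0.2 -0.5] M [-0.56  0.14 -0.02] 0.049652418294787865
x,y,z,th -8.06 0.29 -0.14 29.92 side tilt -0.02
```

Request:
jog_arm:
  series:
    - [[0.02, 0.04, 0.03, 0.033, -0.011, 0, 0.4], [0.04, 0.09, 0.06, 0.066, -0.023, 0, 0.4], [0.04, 0.09, 0.06, 0.066, -0.023, 0, 0.4], [0.04, 0.09, 0.06, 0.066, -0.023, 0, 0.4]]

```text
time: 11.2
tcp_pos: [0.5167, 0.2117, 0.1562]
orientation: [[0.282, 0.941, 0.189], [0.781, -0.339, 0.525], [0.558, -0.0, -0.83]]
force: [-0.4, 0.8, -0.7]
gripper_width: 0.0497
```

```bash
python3 -c "
from st import *
st()"
```

```text
[0.5167 0.2117 0.1562] q [ 0.479  0.672 -0.994  2.275  0.875  0.108 -1.491] F [-0.4  0.8 -0.7] M [-0.64  0.18 -0.03] 0.04974859504030014
x,y,z,th -7.88 -0.02 -0.16 33.91 side tilt -0.01
```

Request:
jog_arm:
  series:
    - [[0.01, 0.02, 0.02, 0.016, -0.006, 0, 0.4], [0.01, 0.04, 0.03, 0.033, -0.011, 0, 0.4], [0.02, 0.04, 0.03, 0.033, -0.011, 0, 0.4]]

```text
time: 11.58
tcp_pos: [0.5168, 0.2119, 0.1565]
orientation: [[0.276, 0.94, 0.198], [0.762, -0.34, 0.552], [0.586, -0.002, -0.81]]
force: [0.6, 0.4, -1.7]
gripper_width: 0.05
```

```bash
python3 -c "
from st import *
st()"
```

```text
[0.5168 0.2119 0.1565] q [ 0.524  0.708 -1.047  2.285  1.164  0.108 -1.76 ] F [ 0.6  0.4 -1.7] M [-0.69  0.16  0.01] 0.04998637308756931
x,y,z,th -8.06 -0.05 -0.22 35.88 side tilt -0.09
```

Request:
jog_arm:
  series:
    - [[0.01, 0.02, 0.02, 0.016, -0.006, 0, 0.4], [0.01, 0.04, 0.03, 0.033, -0.011, 0, 0.4], [0.02, 0.06, 0.05, 0.049, -0.017, 0, 0.4], [0.02, 0.06, 0.05, 0.049, -0.017, 0, 0.4]]

```text
time: 12.08
tcp_pos: [0.517, 0.2125, 0.157]
orientation: [[0.266, 0.941, 0.212], [0.732, -0.34, 0.591], [0.628, -0.002, -0.779]]
force: [0.1, -1.0, -0.8]
gripper_width: 0.0495
```

```bash
python3 -c "
from st import *
st()
rows((-8,-.2,39),[(-3,2,39),(-1,4,39),(1,6,39),(2,7.5,39.5),(3,9.5,39.5),(5,12,40),(8,15,40),(12,19,40),(16,20,40),(20,20,40),(24,20,40),(32,21,40),(44,24,40),(60,30,40)])
"
```

```text
[0.517  0.2125 0.157 ] q [ 0.579  0.761 -1.11   2.301  1.55   0.115 -2.113] F [ 0.1 -1.  -0.8] M [-0.73  0.22  0.01] 0.049523569859894416
x,y,z,th -8.15 -0.06 -0.26 38.86 side tilt -0.13
(-3, 2, 39) 3.56 [0.17, 0.47, 0.22] [0.0, -0.0, 0.0]
(-1, 4, 39) 3.26 [0.24, 0.66, 0.42] [0.0, -0.0, 0.0]
(1, 6, 39) 2.99 [0.31, 0.85, 0.62] [0.0, -0.0, 0.0]
(2, 7.5, 39.5) 2.95 [0.34, 0.95, 0.78] [0.008, -0.003, 0.0]
(3, 9.5, 39.5) 2.64 [0.38, 1.04, 0.98] [0.008, -0.003, 0.0]
(5, 12, 40) 2.45 [0.45, 1.24, 1.24] [0.016, -0.006, 0.0]
(8, 15, 40) 2.82 [0.55, 1.52, 1.54] [0.016, -0.006, 0.0]
(12, 19, 40) 3.6 [0.69, 1.9, 1.94] [0.016, -0.006, 0.0]
(16, 20, 40) 3.73 [0.82, 2.28, 2.04] [0.016, -0.006, 0.0]
(20, 20, 40) 3.06 [0.96, 2.65, 2.04] [0.016, -0.006, 0.0]
(24, 20, 40) 3.98 [1.1, 3.03, 2.04] [0.016, -0.006, 0.0]
(32, 21, 40) 10.34 [1.37, 3.78, 2.14] [0.016, -0.006, 0.0]
(44, 24, 40) 21.46 [1.78, 4.91, 2.44] [0.016, -0.006, 0.0]
(60, 30, 40) 37.59 [2.32, 6.41, 3.04] [0.016, -0.006, 0.0]
```

Request:
jog_arm:
  series:
    - [[0.09, 0.24, 0.11, 0, 0, 0, 0.4], [0.17, 0.47, 0.22, 0, 0, 0, 0.4], [0.17, 0.47, 0.22, 0, 0, 0, 0.4]]

```text
time: 12.45
tcp_pos: [0.5188, 0.2177, 0.1598]
orientation: [[0.265, 0.941, 0.212], [0.731, -0.339, 0.592], [0.628, -0.002, -0.778]]
force: [-0.3, 0.5, -2.0]
gripper_width: 0.0497
```

```bash
python3 -c "
from st import *
from look import *
st()
look('7',side=(245,80,75,75,10),top=(150,190,130,90,6))"
```

```text
[0.5188 0.2177 0.1598] q [ 0.569  0.756 -1.109  2.296  1.534  0.114 -2.106] F [-0.3  0.5 -2. ] M [-0.72  0.19  0.04] 0.04974312120476051
x,y,z,th -2.67 0.02 2.51 38.93 side tilt -0.09
```

View pics/side7c.png

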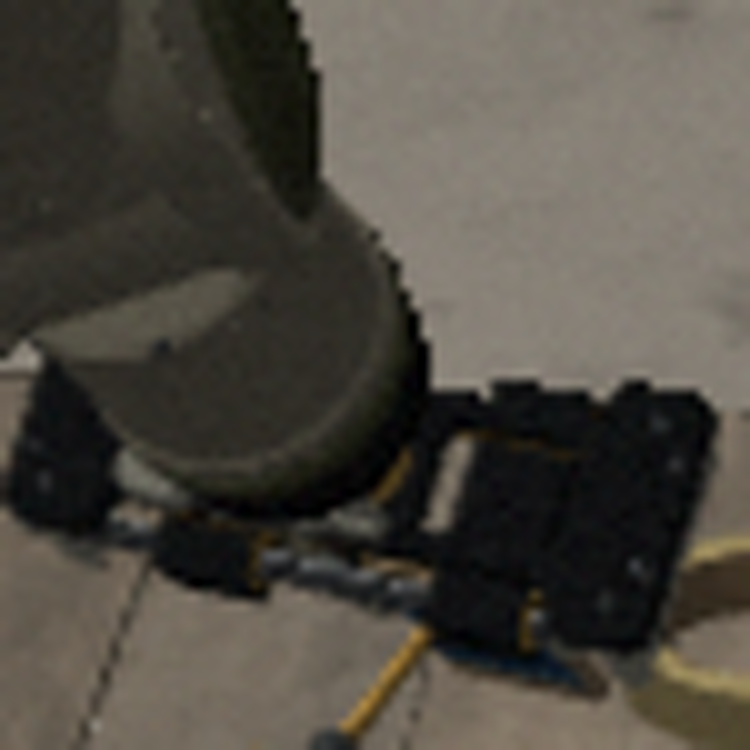

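View pics/top7c.png

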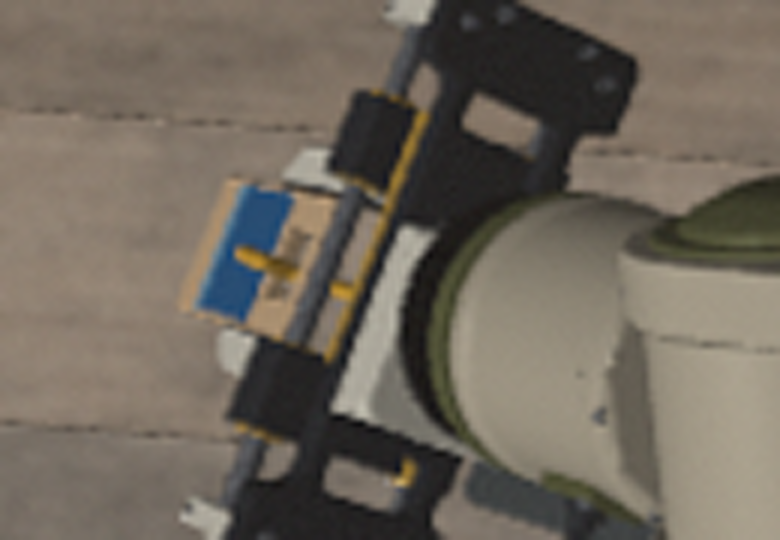

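```bash
python3 -c "
from st import *
rows((-2.7,2.5,38.9),[(-1,4,38.9),(1,6,38.9),(2,7.5,38.9),(3,9.5,38.9),(4,11,38.9),(5,12,38.9),(6.5,13.5,38.9),(8,15,38.9),(10,17,38.9),(12,19,38.9),(14,20,38.9),(16,20,38.9),(20,20,38.9)])
from geo import *
for s in (5,6):
  print([[round(float(clear(np.float64(s),np.float64(z),np.radians(38.9))),2)] for z in np.arange(s+5,s+9,.5)])
"
```

```text
(-1, 4, 38.9) 3.26 [0.06, 0.16, 0.15] [0.0, -0.0, 0.0]
(1, 6, 38.9) 2.98 [0.13, 0.35, 0.35] [0.0, -0.0, 0.0]
(2, 7.5, 38.9) 2.87 [0.16, 0.44, 0.5] [0.0, -0.0, 0.0]
(3, 9.5, 38.9) 2.55 [0.19, 0.54, 0.7] [0.0, -0.0, 0.0]
(4, 11, 38.9) 2.38 [0.23, 0.63, 0.85] [0.0, -0.0, 0.0]
(5, 12, 38.9) 2.38 [0.26, 0.72, 0.95] [0.0, -0.0, 0.0]
(6.5, 13.5, 38.9) 2.6 [0.31, 0.86, 1.1] [0.0, -0.0, 0.0]
(8, 15, 38.9) 2.83 [0.36, 1.01, 1.25] [0.0, -0.0, 0.0]
(10, 17, 38.9) 3.13 [0.43, 1.19, 1.45] [0.0, -0.0, 0.0]
(12, 19, 38.9) 3.73 [0.5, 1.38, 1.65] [0.0, -0.0, 0.0]
(14, 20, 38.9) 4.24 [0.57, 1.57, 1.75] [0.0, -0.0, 0.0]
(16, 20, 38.9) 3.89 [0.64, 1.76, 1.75] [0.0, -0.0, 0.0]
(20, 20, 38.9) 3.23 [0.77, 2.13, 1.75] [0.0, -0.0, 0.0]
[[0.98], [1.29], [1.63], [1.99], [2.38], [2.77], [2.72], [2.47]]
[[0.97], [1.36], [1.75], [2.14], [2.53], [2.92], [3.09], [2.84]]
```

Request:
jog_arm:
  series:
    - [[0.06, 0.16, 0.17, 0, 0, 0, 0.4], [0.13, 0.35, 0.37, 0, 0, 0, 0.4], [0.16, 0.44, 0.52, 0, 0, 0, 0.4], [0.19, 0.54, 0.73, 0, 0, 0, 0.4], [0.23, 0.63, 0.88, 0, 0, 0, 0.4], [0.26, 0.72, 0.98, 0, 0, 0, 0.4], [0.26, 0.72, 0.98, 0, 0, 0, 0.4]]

```text
time: 13.42
tcp_pos: [0.5213, 0.2244, 0.1693]
orientation: [[0.266, 0.94, 0.212], [0.731, -0.34, 0.592], [0.629, -0.002, -0.778]]
force: [-0.2, -0.4, -1.2]
gripper_width: 0.0498
```

```bash
python3 -c "
from st import *
st()"
```

```text
[0.5213 0.2244 0.1693] q [ 0.573  0.753 -1.14   2.282  1.39   0.135 -1.981] F [-0.2 -0.4 -1.2] M [-0.72  0.15 -0.05] 0.04984286392990802
x,y,z,th 4.52 -0.0 12.01 38.94 side tilt -0.14
```

Request:
jog_arm:
  series:
    - [[0.06, 0.16, 0.15, 0, 0, 0, 0.4], [0.12, 0.33, 0.3, 0, 0, 0, 0.4], [0.19, 0.51, 0.5, 0, 0, 0, 0.4], [0.26, 0.7, 0.7, 0, 0, 0, 0.4], [0.33, 0.89, 0.8, 0, 0, 0, 0.4], [0.4, 1.08, 0.8, 0, 0, 0, 0.4], [0.4, 1.08, 0.8, 0, 0, 0, 0.4]]

```text
time: 14.3
tcp_pos: [0.5252, 0.2354, 0.1772]
orientation: [[0.265, 0.941, 0.212], [0.731, -0.34, 0.592], [0.629, -0.002, -0.778]]
force: [0.5, 0.0, -0.7]
gripper_width: 0.0503
```

```bash
python3 -c "
from st import *
st()
from look import *
look('8',top=(150,190,130,90,6))"
```

```text
[0.5252 0.2354 0.1772] q [ 0.57   0.758 -1.176  2.266  1.333  0.169 -1.945] F [ 0.5  0.  -0.7] M [-0.75  0.25 -0.04] 0.050255539081779495
x,y,z,th 16.15 -0.02 19.97 38.93 side tilt -0.12
```

View pics/top8c.png

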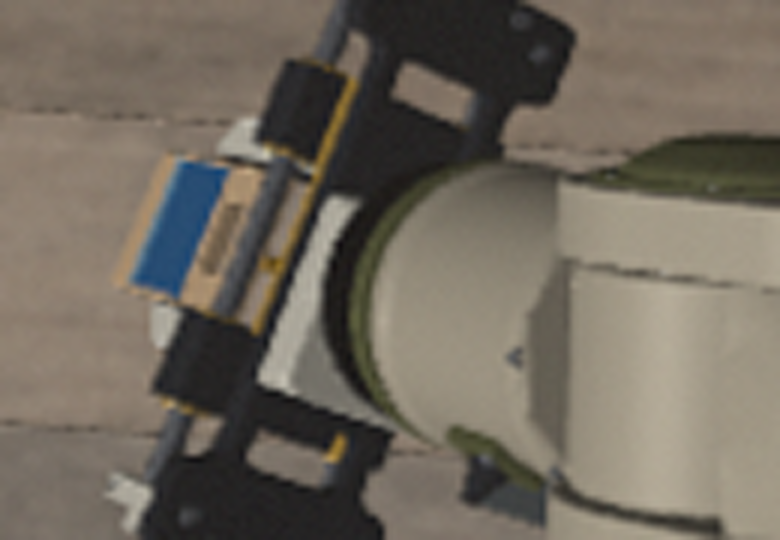

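Request:
jog_arm:
  series:
    - [[0.14, 0.38, 0, 0, 0, 0, 0.4], [0.27, 0.75, 0, 0, 0, 0, 0.4], [0.48, 1.32, 0.1, 0, 0, 0, 0.4], [0.75, 2.07, 0.3, 0, 0, 0, 0.4], [1.1, 3.0, 0.7, 0, 0, 0, 0.4], [1.4, 3.8, 1.5, 0, 0, 0, 0.4], [1.4, 3.8, 3, -0.06, 0.02, 0, 0.4], [1.4, 3.8, 4.5, -0.12, 0.044, 0, 0.4], [1.4, 3.8, 6, -0.18, 0.066, 0, 0.4], [1.4, 3.8, 7.5, -0.24, 0.088, 0, 0.4], [1.4, 3.8, 9, -0.3, 0.109, 0, 0.4], [1.4, 3.8, 9, -0.3, 0.109, 0, 0.4]]

```text
time: 15.85
tcp_pos: [0.5395, 0.2756, 0.2692]
orientation: [[0.317, 0.941, 0.12], [0.879, -0.339, 0.335], [0.356, -0.001, -0.935]]
force: [-0.1, 0.1, -0.2]
gripper_width: 0.0496
```

```bash
python3 -c "
from st import *
st()
from look import *
look('9',side=(220,20,160,130,5),top=(100,170,180,120,4.4))"
```

```text
[0.5395 0.2756 0.2692] q [ 0.413  0.605 -1.259  1.978  0.627  0.701 -1.47 ] F [-0.1  0.1 -0.2] M [-0.41  0.13  0.07] 0.049608168996352425
x,y,z,th 63.33 0.26 114.55 20.82 side tilt -0.03
```

View pics/side9c.png

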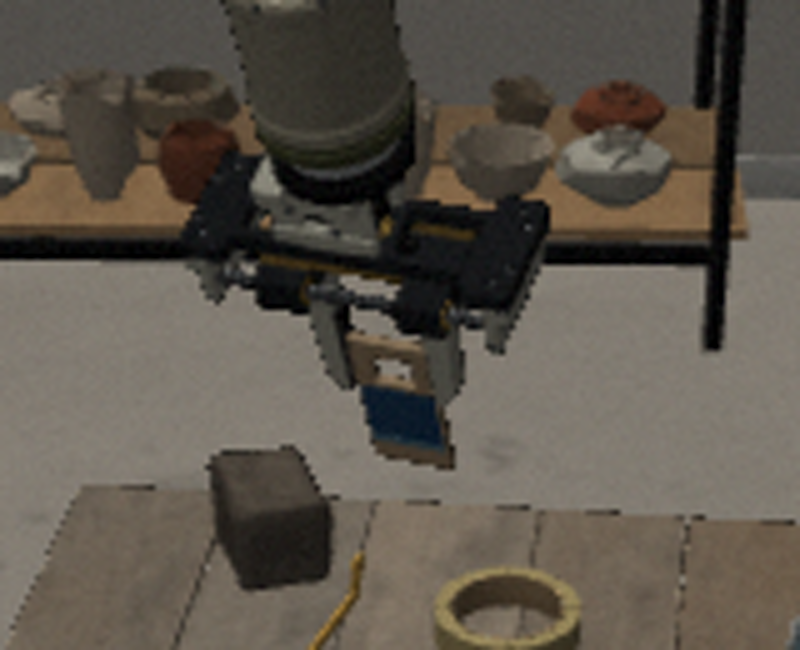

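View pics/top9c.png

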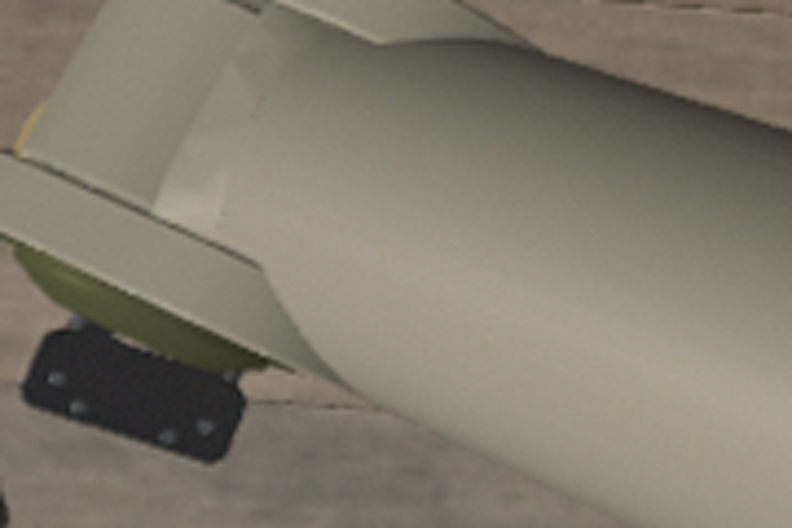

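Request:
jog_arm:
  series:
    - [[0.5, -1, 1, -0.06, 0.022, 0, 0.4], [1, -2, 2, -0.12, 0.043, 0, 0.4], [1.5, -4, 3, -0.18, 0.065, 0, 0.4], [2, -6, 4, -0.24, 0.087, 0, 0.4], [2, -9, 4.5, -0.3, 0.109, 0, 0.4], [2, -12, 4.5, -0.341, 0.123, 0, 0.4], [2, -16, 4.5, -0.341, 0.123, 0, 0.4], [2, -20, 4.5, -0.341, 0.123, 0, 0.4], [2, -24, 4.5, -0.341, 0.123, 0, 0.4], [2, -28, 4.5, -0.341, 0.123, 0, 0.4], [2, -28, 4.5, -0.341, 0.123, 0, 0.4]]

```text
time: 17.32
tcp_pos: [0.5589, -0.0113, 0.3101]
orientation: [[0.347, 0.938, -0.005], [0.938, -0.347, -0.002], [-0.003, -0.004, -1.0]]
force: [0.2, 0.4, -1.3]
gripper_width: 0.0499
```

```bash
python3 -c "
from st import *
st()
from look import *
print(np.array(env.sense()['orientation']).round(4))
look('10',side=(230,100,100,100,6))"
```

```text
[ 0.5589 -0.0113  0.3101] q [ 0.724  0.553 -1.222  1.826  0.563  1.177 -1.038] F [ 0.2  0.4 -1.3] M [ 0.02 -0.08 -0.02] 0.049878263191846434
x,y,z,th -193.92 -115.56 156.48 -0.19 side tilt -0.23
[[ 0.3471  0.9378 -0.0049]
 [ 0.9378 -0.3471 -0.0017]
 [-0.0033 -0.004  -1.    ]]
```

View pics/side10.png

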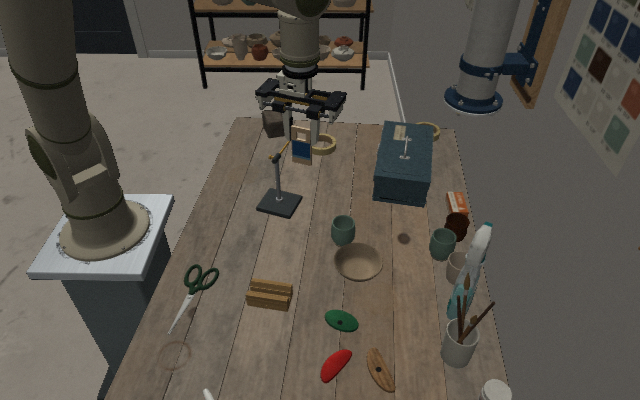

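Request:
jog_arm:
  series:
    - [[-1, -3, 0, 0, 0, 0.03, 0.4], [-2.2, -7, 0, 0, 0, 0.06, 0.4], [-3.5, -11, 0, 0, 0, 0.09, 0.4], [-4.8, -15, 0, 0, 0, 0.12, 0.4], [-6, -19, -2, 0, 0, 0.15, 0.4], [-7, -21.5, -4, 0, 0, 0.182, 0.4], [-7.2, -22.1, -7, 0, 0, 0.182, 0.4], [-7.2, -22.1, -10, 0, 0, 0.182, 0.4], [-7.2, -22.1, -11, 0, 0, 0.182, 0.4], [-7.2, -22.1, -11, 0, 0, 0.182, 0.4], [-7.2, -22.1, -11, 0, 0, 0.182, 0.4]]

```text
time: 18.75
tcp_pos: [0.488, -0.2273, 0.2032]
orientation: [[0.165, 0.986, -0.001], [0.986, -0.165, -0.002], [-0.002, -0.001, -1.0]]
force: [-0.4, -0.1, -0.7]
gripper_width: 0.0501
```

```bash
python3 -c "
from st import *
st()
from look import *
print(np.array(env.sense()['orientation']).round(4))
look('11',side=(225,190,90,130,6),top=(350,180,100,110,6))"
python3 -c "
import cv2
a=cv2.imread('pics/side11.png');cv2.imwrite('pics/s11z.png',cv2.resize(a[195:315,230:310],None,fx=5,fy=5,interpolation=cv2.INTER_CUBIC))"
```

```text
[ 0.488  -0.2273  0.2032] q [ 1.091  0.646 -1.162  1.999  0.724  0.991 -0.599] F [-0.4 -0.1 -0.7] M [-0.03 -0.11  0.05] 0.05014906711242502
x,y,z,th -421.07 -122.3 49.6 -0.12 side tilt -0.03
[[ 1.648e-01  9.863e-01 -9.000e-04]
 [ 9.863e-01 -1.648e-01 -1.900e-03]
 [-2.000e-03 -5.000e-04 -1.000e+00]]
```

View pics/s11z.png

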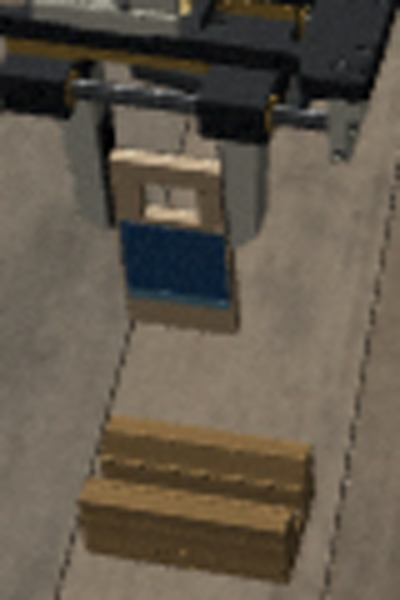

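View pics/top11c.png

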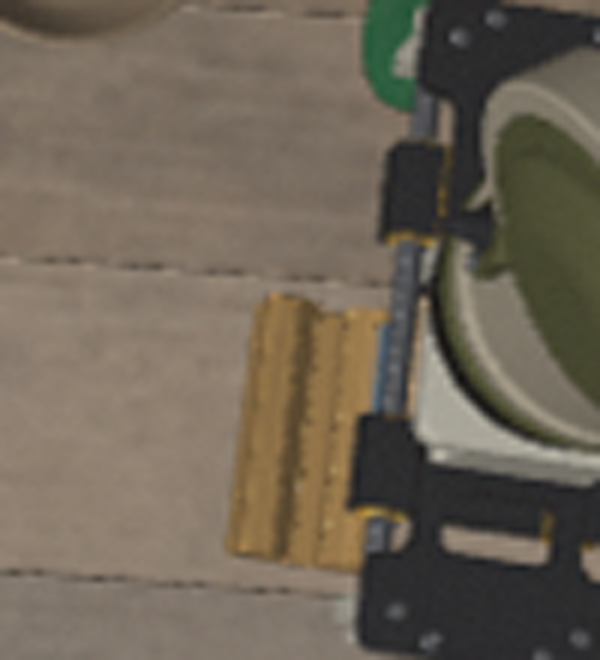

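```bash
python3 -c "
from st import *
from h import *
st()
S=lambda x,y:crop(x,y,(230,195),5)
p=np.array([.488,-.2273]);x=np.array([.165,.986]);y=np.array([.986,-.165])
for dz,n in ((-.0616,'foot'),(.0384,'top')):
  for d in(-.025,.025):
    for t in (-.004,.004):
      X=np.r_[p+x*t+y*d,.2032+dz];print(n,d,t,(5*(proj('side',X)[0]+.5-[230,195])).round(1))
for a in((128,318),(237,332)):
  P=onz('side',S(*a),.1416);print(P,(P[:2]-p)@x,(P[:2]-p)@y)
for a in((110,162),(222,178),(112,150),(222,165)):
  P=onz('side',S(*a),.2416);print(P,(P[:2]-p)@x,(P[:2]-p)@y)
B=(.4868,-.2318)
"
python3 -c "
import cv2
a=cv2.imread('pics/side11.png');cv2.imwrite('pics/s11y.png',cv2.resize(a[220:265,245:290],None,fx=13,fy=13,interpolation=cv2.INTER_CUBIC))"
```

```text
[ 0.4879 -0.2276  0.2032] q [ 1.092  0.646 -1.161  1.999  0.724  0.99  -0.6  ] F [-0.1  0.7 -0.9] M [ 0.04 -0.02 -0.01] 0.04962761373696656
x,y,z,th -421.41 -122.26 49.58 -0.14 side tilt -0.03
foot -0.025 -0.004 [125.7 321.2]
foot -0.025 0.004 [130.8 308. ]
foot 0.025 -0.004 [234.7 337.2]
foot 0.025 0.004 [239.3 323.8]
top -0.025 -0.004 [104.6 159.8]
top -0.025 0.004 [110.2 146.7]
top 0.025 -0.004 [221.  175.6]
top 0.025 0.004 [225.9 162.3]
[ 0.46374528 -0.22546966  0.1416    ] -0.002197313386049811 -0.024217155079752247
[ 0.51297648 -0.23262532  0.1416    ] -0.001129645625766027 0.025505483922510244
[ 0.46534641 -0.22867929  0.2416    ] -0.005097825253871785 -0.022108858060829628
[ 0.5127554  -0.23706535  0.2416    ] -0.0055439947570169856 0.02602011157146029
[ 0.465264   -0.22150583  0.2416    ] 0.0019616089243658786 -0.023373729450608036
[ 0.51205595 -0.22942013  0.2416    ] 0.001878787714861573 0.024068990203693158
```

View pics/s11y.png

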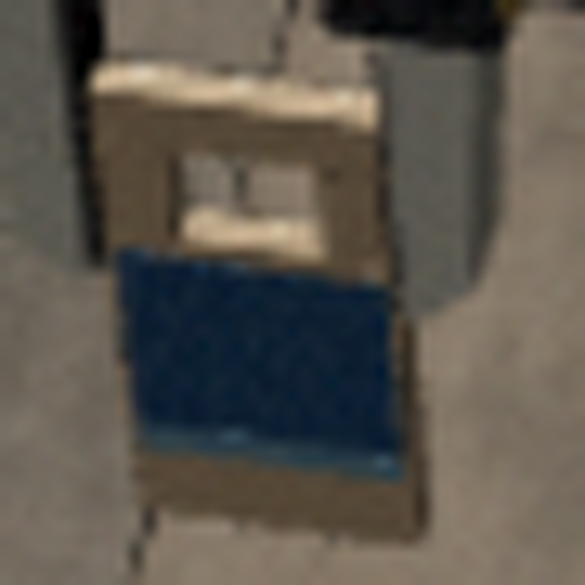

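Request:
jog_arm:
  series:
    - [[-0.1, -0.5, -1.5, 0, 0, -0.007, 0.4], [-0.1, -0.5, -4, 0, 0, -0.007, 0.4], [-0.1, -0.5, -6.5, 0, 0, -0.007, 0.4], [-0.1, -0.5, -8.5, 0, 0, -0.007, 0.4], [-0.1, -0.5, -9.8, 0, 0, -0.007, 0.4], [-0.1, -0.5, -10, 0, 0, -0.007, 0.4], [-0.1, -0.5, -10, 0, 0, -0.007, 0.4]]

```text
time: 19.73
tcp_pos: [0.4865, -0.2328, 0.1025]
orientation: [[0.173, 0.985, -0.002], [0.985, -0.173, -0.002], [-0.002, -0.002, -1.0]]
force: [-0.7, -0.9, -0.6]
gripper_width: 0.0496
```

```bash
python3 -c "
from st import *
st()
from look import *
look('12',side=(235,235,70,80,7),top=(350,180,100,110,6))
print(np.array(env.sense()['orientation']).round(4))"
python3 -c "
import cv2
a=cv2.imread('pics/side12.png');cv2.imwrite('pics/s12y.png',cv2.resize(a[250:315,240:305],None,fx=9,fy=9,interpolation=cv2.INTER_CUBIC))"
```

```text
[ 0.4865 -0.2328  0.1025] q [ 1.001  0.758 -1.022  2.084  0.91   0.84  -0.754] F [-0.7 -0.9 -0.6] M [-0.02 -0.07  0.02] 0.04955977241640136
x,y,z,th -426.77 -122.77 -51.1 -0.13 side tilt -0.09
[[ 0.1727  0.985  -0.0015]
 [ 0.985  -0.1727 -0.002 ]
 [-0.0023 -0.0011 -1.    ]]
```

View pics/s12y.png

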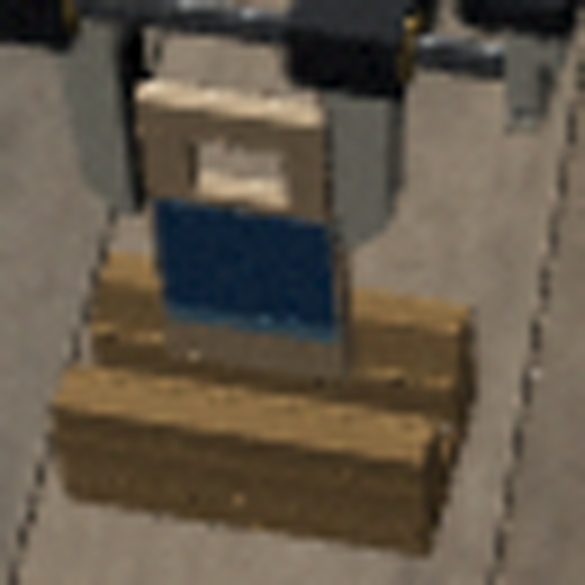

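View pics/top12c.png

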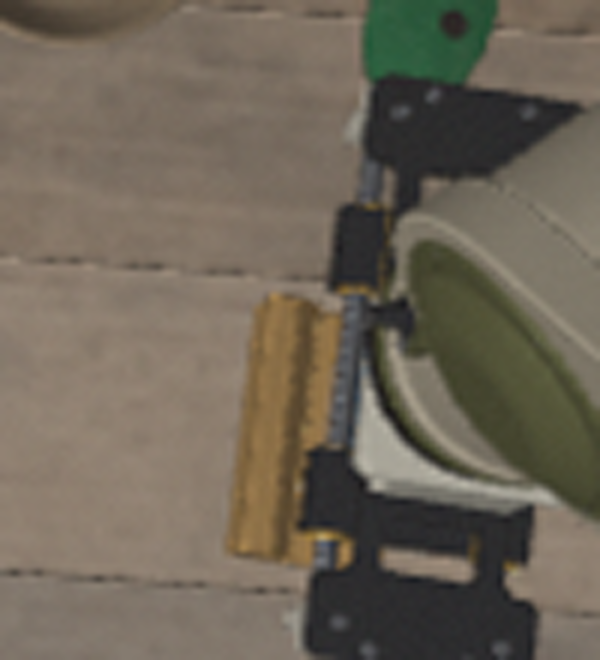

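Request:
jog_arm:
  series:
    - [[0, 0, -0.3, 0, 0, 0, 0.4], [0, 0, -0.6, 0, 0, 0, 0.4], [0, 0, -0.9, 0, 0, 0, 0.4], [0, 0, -0.9, 0, 0, 0, 0.4]]

```text
time: 20.32
tcp_pos: [0.4861, -0.2327, 0.0929]
orientation: [[0.172, 0.985, -0.003], [0.985, -0.172, -0.001], [-0.002, -0.002, -1.0]]
force: [0.6, -0.5, -0.9]
gripper_width: 0.0494
```

Request:
jog_arm:
  series:
    - [[0, 0, -0.1, 0, 0, 0, 0.4], [0, 0, -0.2, 0, 0, 0, 0.4], [0, 0, -0.3, 0, 0, 0, 0.4], [0, 0, -0.3, 0, 0, 0, 0.4]]

```text
time: 20.82
tcp_pos: [0.4866, -0.2325, 0.0921]
orientation: [[0.172, 0.985, -0.002], [0.985, -0.172, -0.004], [-0.004, -0.001, -1.0]]
force: [-6.4, 1.4, 23.5]
gripper_width: 0.05
```

```bash
python3 -c "
from st import *
st()"
```

```text
[ 0.4866 -0.2325  0.0921] q [ 0.989  0.77  -1.006  2.092  0.935  0.826 -0.775] F [-6.4  1.4 23.5] M [-0.03  1.65  0.04] 0.049962937746959056
x,y,z,th -426.42 -122.75 -61.47 -0.22 side tilt -0.05
```

Request:
jog_arm:
  series:
    - [[0, 0, 0.25, 0, 0, 0, 0.4], [0, 0, 0.3, 0, 0, 0, 0.4], [0, 0, 0.3, 0, 0, 0, 0.4]]

```text
time: 21.2
tcp_pos: [0.4862, -0.2328, 0.093]
orientation: [[0.173, 0.985, -0.003], [0.985, -0.173, -0.001], [-0.002, -0.002, -1.0]]
force: [1.3, 0.2, -1.1]
gripper_width: 0.0495
```

```bash
python3 -c "
from st import *
st()
from look import *
look('13',side=(235,235,70,80,7))
"
python3 -c "
import cv2
a=cv2.imread('pics/side13.png');cv2.imwrite('pics/s13y.png',cv2.resize(a[255:315,243:303],None,fx=10,fy=10,interpolation=cv2.INTER_CUBIC))"
```

```text
[ 0.4862 -0.2328  0.093 ] q [ 0.992  0.77  -1.008  2.09   0.93   0.827 -0.77 ] F [ 1.3  0.2 -1.1] M [ 0.02 -0.06 -0.02] 0.04953508991415497
x,y,z,th -426.91 -122.5 -60.58 -0.13 side tilt -0.13
```

View pics/s13y.png

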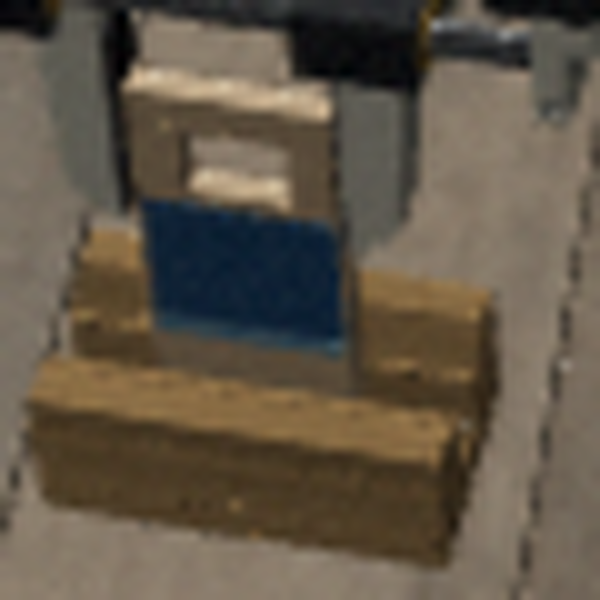

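```bash
cat > edge.py <<'E'
from h import *
def vedge(img,u0,u1,v0,v1,slope,sgn=1,half=3):
    # find subpixel v of strongest vertical gradient (sgn) per column near line from (u0,v0) to (u1,v1)
    g=img.astype(float);us=np.arange(int(np.ceil(u0)),int(u1)+1);vs=[]
    for u in us:
        vc=v0+(v1-v0)*(u-u0)/(u1-u0);lo=int(round(vc))-half;col=g[lo:lo+2*half+2,u];d=sgn*np.diff(col);d=np.clip(d,0,None)
        k=np.argmax(d);a=max(0,k-1);w=d[a:k+2];vs.append(lo+(np.arange(a,a+len(w))@w)/max(w.sum(),1e-6)+.5)
    vs=np.array(vs);p=np.polyfit(us,vs,1)
    for _ in range(3):
        r=vs-np.polyval(p,us);m=abs(r)<max(.3,1.5*np.std(r));p=np.polyfit(us[m],vs[m],1)
    return p,np.std(r[m]),m.sum()
def yawz(c,p,u0,u1,z):
    a=onz(c,(u0,np.polyval(p,u0)),z);b=onz(c,(u1,np.polyval(p,u1)),z);d=b-a;return np.degrees(np.arctan2(d[1],d[0])),(a+b)/2
E
python3 - <<'E'
from edge import *
a=cv2.imread("pics/side13.png");off=np.array([243,255]);f=lambda x,y:np.array([x,y])/10+off-.45
gray=cv2.cvtColor(a,cv2.COLOR_BGR2GRAY);red=a[:,:,2]
def run(n,A,B,z,sgn,half=2,im=red):
    A=f(*A);B=f(*B);p,s,m=vedge(im,A[0],B[0],A[1],B[1],0,sgn,half);y,c=yawz("side",p,A[0],B[0],z);print(n,"slope",p[0].round(4),"res",s.round(3),m,"yaw",y.round(2),"mid",c.round(4))
run("plaq top back",(140,70),(325,95),.1314,1)
run("plaq top front",(135,92),(325,118),.1314,-1)
run("blue top",(155,202),(330,222),.092,-1)
run("blue bot",(165,325),(335,345),.055,1)
run("block front top",(45,404),(435,456),.04,-1)
run("block back top L",(95,233),(135,240),.04,1)
run("block back top R",(365,270),(485,290),.04,1)
b=cv2.imread("pics/side0.png")
g=lambda x,y:np.array([x,y])/8+[235,270]-.45
def run0(n,A,B,z,sgn,half=2):
    A=g(*A);B=g(*B);p,s,m=vedge(b[:,:,2],A[0],B[0],A[1],B[1],0,sgn,half);y,c=yawz("side",p,A[0],B[0],z);print(n,"slope",p[0].round(4),"res",s.round(3),m,"yaw",y.round(2),"mid",c.round(4))
run0("block front top",(98,206),(410,247),.04,-1)
run0("block back top",(148,68),(450,117),.04,1)
run0("near groove edge",(100,170),(415,215),.04,1)
run0("front bottom",(105,282),(410,328),.0,1)
E
```

```text
plaq top back slope 0.1247 res 0.268 17 yaw -7.94 mid [ 0.4869 -0.2287  0.1314]
plaq top front slope 0.1604 res 0.141 19 yaw -10.41 mid [ 0.4871 -0.2359  0.1314]
blue top slope 0.173 res 0.398 15 yaw -11.03 mid [ 0.4868 -0.2327  0.092 ]
blue bot slope 0.1511 res 0.223 14 yaw -9.25 mid [ 0.4869 -0.2415  0.055 ]
block front top slope 0.1564 res 0.097 39 yaw -9.4 mid [ 0.4848 -0.2568  0.04  ]
block back top L slope 0.2201 res 0.291 4 yaw -14.04 mid [ 0.4483 -0.1946  0.04  ]
block back top R slope 0.2231 res 0.471 9 yaw -14.28 mid [ 0.5245 -0.2085  0.04  ]
block front top slope 0.1554 res 0.096 39 yaw -9.34 mid [ 0.4842 -0.2567  0.04  ]
block back top slope 0.1452 res 0.368 27 yaw -9.05 mid [ 0.4923 -0.2037  0.04  ]
near groove edge slope 0.1534 res 0.147 38 yaw -9.32 mid [ 0.4837 -0.2419  0.04  ]
front bottom slope 0.1581 res 0.109 35 yaw -9.31 mid [ 0.4824 -0.2566  0.    ]
```

Request:
jog_arm:
  series:
    - [[0.04, 0.23, 0.1, 0, 0, 0, 0.4], [0.04, 0.23, 0, 0, 0, 0, 0.4], [0.04, 0.23, -0.1, 0, 0, 0, 0.4], [0.04, 0.23, -0.1, 0, 0, 0, 0.4]]

```text
time: 21.75
tcp_pos: [0.4866, -0.2305, 0.0921]
orientation: [[0.172, 0.985, -0.003], [0.985, -0.172, -0.002], [-0.002, -0.002, -1.0]]
force: [1.2, -0.3, -1.1]
gripper_width: 0.0501
```

Request:
jog_arm:
  series:
    - [[0, 0, -0.08, 0, 0, 0, 0.4], [0, 0, -0.15, 0, 0, 0, 0.4], [0, 0, -0.15, 0, 0, 0, 0.4]]

```text
time: 22.12
tcp_pos: [0.4866, -0.2305, 0.0907]
orientation: [[0.172, 0.985, -0.002], [0.985, -0.172, -0.002], [-0.002, -0.002, -1.0]]
force: [-0.2, -0.8, -0.8]
gripper_width: 0.0501
```

Request:
jog_arm:
  series:
    - [[0, 0, -0.1, 0, 0, 0, 0.4], [0, 0, -0.2, 0, 0, 0, 0.4], [0, 0, -0.3, 0, 0, 0, 0.4], [0, 0, -0.3, 0, 0, 0, 0.4]]

```text
time: 22.62
tcp_pos: [0.4866, -0.2305, 0.0876]
orientation: [[0.172, 0.985, -0.002], [0.985, -0.172, -0.002], [-0.002, -0.002, -1.0]]
force: [-0.0, 0.1, -0.6]
gripper_width: 0.0498
```

Request:
jog_arm:
  series:
    - [[0, 0, -0.12, 0, 0, 0, 0.4], [0, 0, -0.25, 0, 0, 0, 0.4], [0, 0, -0.4, 0, 0, 0, 0.4], [0, 0, -0.4, 0, 0, 0, 0.4]]

```text
time: 23.12
tcp_pos: [0.4865, -0.2305, 0.0836]
orientation: [[0.172, 0.985, -0.003], [0.985, -0.172, -0.002], [-0.002, -0.002, -1.0]]
force: [0.2, 0.1, -0.4]
gripper_width: 0.0498
```

Request:
jog_arm:
  series:
    - [[0, 0, -0.12, 0, 0, 0, 0.4], [0, 0, -0.25, 0, 0, 0, 0.4], [0, 0, -0.4, 0, 0, 0, 0.4], [0, 0, -0.4, 0, 0, 0, 0.4]]

```text
time: 23.62
tcp_pos: [0.4866, -0.2305, 0.0796]
orientation: [[0.172, 0.985, -0.003], [0.985, -0.172, -0.002], [-0.002, -0.002, -1.0]]
force: [-0.2, -0.4, -0.4]
gripper_width: 0.0498
```

Request:
jog_arm:
  series:
    - [[0, 0, -0.1, 0, 0, 0, 0.4], [0, 0, -0.2, 0, 0, 0, 0.4], [0, 0, -0.2, 0, 0, 0, 0.4]]

```text
time: 24.0
tcp_pos: [0.4866, -0.2305, 0.0776]
orientation: [[0.172, 0.985, -0.002], [0.985, -0.172, -0.002], [-0.002, -0.002, -1.0]]
force: [0.7, -0.4, -0.8]
gripper_width: 0.0498
```

Request:
jog_arm:
  series:
    - [[0, 0, -0.1, 0, 0, 0, 0.4], [0, 0, -0.1, 0, 0, 0, 0.4], [0, 0, -0.1, 0, 0, 0, 0.4]]

```text
time: 24.38
tcp_pos: [0.4866, -0.2305, 0.0767]
orientation: [[0.172, 0.985, -0.002], [0.985, -0.172, -0.002], [-0.002, -0.002, -1.0]]
force: [-0.8, 0.7, 0.2]
gripper_width: 0.0497
```

Request:
jog_arm:
  series:
    - [[0, 0, -0.1, 0, 0, 0, 0.4], [0, 0, -0.1, 0, 0, 0, 0.4]]

```text
time: 24.62
tcp_pos: [0.4866, -0.2305, 0.0756]
orientation: [[0.172, 0.985, -0.002], [0.985, -0.172, -0.002], [-0.002, -0.002, -1.0]]
force: [0.4, -0.2, -0.4]
gripper_width: 0.0498
```

Request:
jog_arm:
  series:
    - [[0, 0, -0.05, 0, 0, 0, 0.4], [0, 0, -0.05, 0, 0, 0, 0.4]]

```text
time: 24.88
tcp_pos: [0.4866, -0.2305, 0.0752]
orientation: [[0.172, 0.985, -0.002], [0.985, -0.172, -0.002], [-0.002, -0.002, -1.0]]
force: [0.0, 0.2, -1.3]
gripper_width: 0.05
```

Request:
jog_arm:
  series:
    - [[0, 0, -0.05, 0, 0, 0, 0.4], [0, 0, -0.05, 0, 0, 0, 0.4]]

```text
time: 25.12
tcp_pos: [0.4866, -0.2305, 0.0747]
orientation: [[0.173, 0.985, -0.002], [0.985, -0.173, -0.002], [-0.002, -0.002, -1.0]]
force: [-0.6, -0.2, -1.3]
gripper_width: 0.0498
```

Request:
jog_arm:
  series:
    - [[0, 0, -0.05, 0, 0, 0, 0.4], [0, 0, -0.05, 0, 0, 0, 0.4]]

```text
time: 25.38
tcp_pos: [0.4866, -0.2305, 0.0742]
orientation: [[0.173, 0.985, -0.002], [0.985, -0.173, -0.002], [-0.002, -0.002, -1.0]]
force: [-0.4, 0.3, -1.9]
gripper_width: 0.05
```

Request:
jog_arm:
  series:
    - [[0, 0, -0.05, 0, 0, 0, 0.4], [0, 0, -0.05, 0, 0, 0, 0.4]]

```text
time: 25.62
tcp_pos: [0.4866, -0.2305, 0.0737]
orientation: [[0.172, 0.985, -0.002], [0.985, -0.172, -0.002], [-0.002, -0.002, -1.0]]
force: [0.1, 0.8, -1.6]
gripper_width: 0.0497
```

Request:
jog_arm:
  series:
    - [[0, 0, -0.05, 0, 0, 0, 0.4], [0, 0, -0.05, 0, 0, 0, 0.4]]

```text
time: 25.88
tcp_pos: [0.4866, -0.2305, 0.0736]
orientation: [[0.172, 0.985, -0.002], [0.985, -0.172, -0.002], [-0.003, -0.002, -1.0]]
force: [-2.3, 1.3, 4.9]
gripper_width: 0.0497
```

Request:
jog_arm:
  series:
    - [[0, 0, -0.05, 0, 0, 0, 0.4], [0, 0, -0.05, 0, 0, 0, 0.4]]

```text
time: 26.12
tcp_pos: [0.4867, -0.2304, 0.0736]
orientation: [[0.172, 0.985, -0.002], [0.985, -0.172, -0.003], [-0.003, -0.002, -1.0]]
force: [-2.9, 0.1, 12.5]
gripper_width: 0.0502
```

Request:
jog_arm:
  series:
    - [[0, 0, 0.05, 0, 0, 0, 0.4], [0, 0, 0.08, 0, 0, 0, 0.4], [0, 0, 0.08, 0, 0, 0, 0.4]]
  grip_force: 10

```text
time: 26.5
tcp_pos: [0.4867, -0.2304, 0.0736]
orientation: [[0.172, 0.985, -0.002], [0.985, -0.172, -0.002], [-0.002, -0.002, -1.0]]
force: [-1.6, 0.8, 4.8]
gripper_width: 0.0498
```

Request:
jog_arm:
  series:
    - [[0, 0, 0, 0, 0, 0, 0.5], [0, 0, 0, 0, 0, 0, 0.54], [0, 0, 0, 0, 0, 0, 0.56], [0, 0, 0, 0, 0, 0, 0.58], [0, 0, 0, 0, 0, 0, 0.6], [0, 0, 0, 0, 0, 0, 0.63], [0, 0, 0, 0, 0, 0, 0.66], [0, 0, 0, 0, 0, 0, 0.7], [0, 0, 0, 0, 0, 0, 0.75]]

```text
time: 27.62
tcp_pos: [0.4866, -0.2305, 0.0735]
orientation: [[0.173, 0.985, -0.002], [0.985, -0.173, -0.002], [-0.002, -0.002, -1.0]]
force: [-0.1, 0.6, 0.6]
gripper_width: 0.0687
```

```bash
python3 -c "
from st import *
st()
from look import *
look('14',side=(235,235,70,80,7))
"
```

```text
[ 0.4866 -0.2305  0.0735] q [ 0.969  0.793 -0.979  2.104  0.973  0.8   -0.81 ] F [-0.1  0.6  0.6] M [-0.05 -0.03 -0.01] 0.06874357071877872
x,y,z,th -424.58 -122.15 -80.07 -0.14 side tilt -0.11
```

View pics/side14c.png

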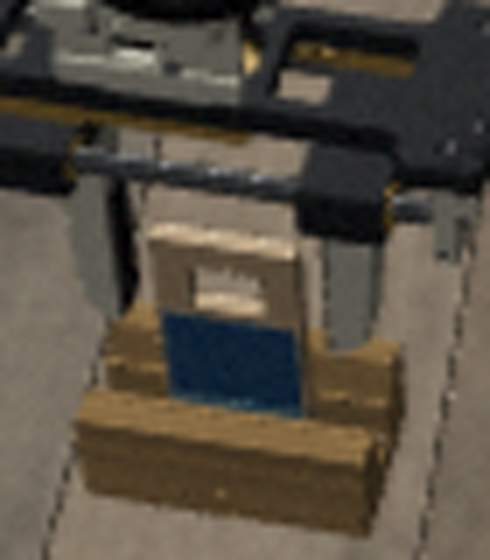

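Released and standing. I'll open the fingers a little more, rise clear, and look again.

Request:
jog_arm:
  series:
    - [[0, 0, 0, 0, 0, 0, 0.85], [0, 0, 0, 0, 0, 0, 0.95], [0, 0, 0.5, 0, 0, 0, 0.95], [0, 0, 2, 0, 0, 0, 0.95], [0, 0, 4, 0, 0, 0, 0.95], [0, 0, 7, 0, 0, 0, 0.95], [0, 0, 11, 0, 0, 0, 0.95], [0, 0, 15, 0, 0, 0, 0.95], [0, -4, 18, 0, 0, 0, 0.95], [0, -9, 20, 0, 0, 0, 0.95], [0, -14, 20, 0, 0, 0, 0.95], [0, -18, 20, 0, 0, 0, 0.95]]

```text
time: 29.18
tcp_pos: [0.4861, -0.4125, 0.2749]
orientation: [[0.174, 0.985, -0.002], [0.985, -0.174, -0.002], [-0.002, -0.001, -1.0]]
force: [0.4, 0.6, 0.0]
gripper_width: 0.0884
```

Request:
jog_arm:
  series:
    - [[0, -4, 0, 0, 0, 0, 0.95], [0, -8, 0, 0, 0, 0, 0.95], [0, -11, 0, 0, 0, 0, 0.95], [0, -11, 0, 0, 0, 0, 0.95], [0, -11, 0, 0, 0, 0, 0.95]]

```text
time: 29.8
tcp_pos: [0.4868, -0.5193, 0.2743]
orientation: [[0.171, 0.985, -0.002], [0.985, -0.171, -0.001], [-0.001, -0.001, -1.0]]
force: [-0.7, -0.3, -0.0]
gripper_width: 0.0882
```

```bash
python3 -c "
from st import *
st()
from look import *
look('15',side=(235,215,80,100,6),top=(360,200,80,80,7))
import cv2
cv2.imwrite('pics/both15.png',np.hstack([cv2.imread('pics/side15c.png')[:560],cv2.imread('pics/top15c.png')])[:, :])
" || true; ls pics | grep 15
```

```text
[ 0.4868 -0.5193  0.2743] q [ 1.347  0.773 -1.139  1.53   0.719  1.306 -0.05 ] F [-0.7 -0.3 -0. ] M [-0.   -0.09 -0.03] 0.08817403685688785
x,y,z,th -695.94 -220.5 120.71 -0.09 side tilt -0.08
both15.png
side15.png
side15c.png
top15.png
top15c.png
```

View pics/side15.png

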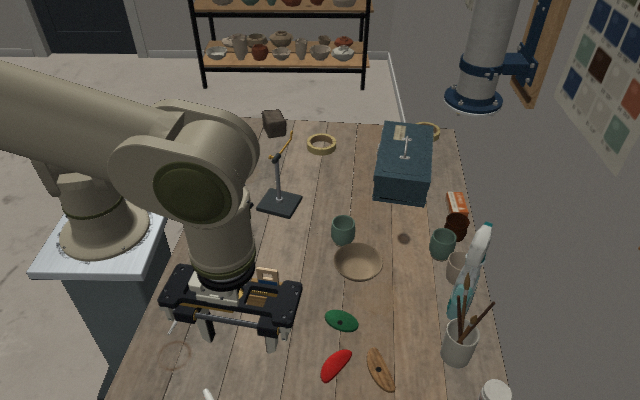

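View pics/side15c.png

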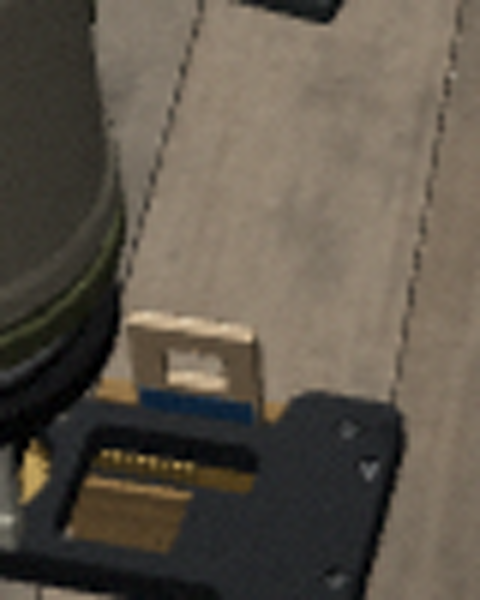

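View pics/top15c.png

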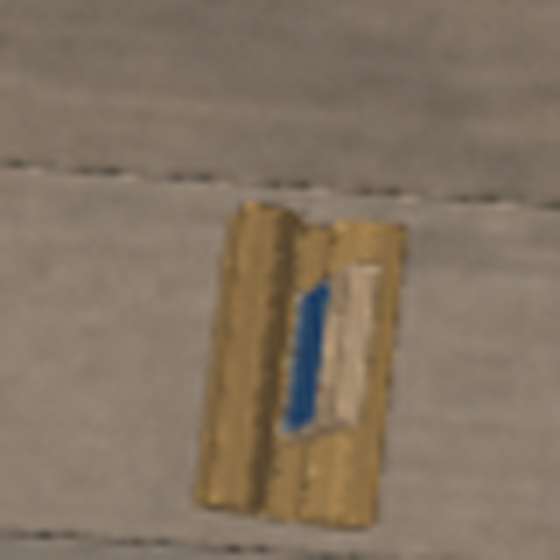

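```bash
python3 -c "
from h import *
for a in((355,345),(352,265),(382,265),(360,425),(330,425)): print(onz('top',crop(*a,(360,200),7),.112).round(4))
for a in((128,322),(258,345),(132,310),(258,330)): print(onz('side',crop(*a,(235,215),6),.112).round(4))
"
```

```text
[ 0.4847 -0.2317  0.112 ]
[ 0.5094 -0.2321  0.112 ]
[ 0.5092 -0.2414  0.112 ]
[ 0.4603 -0.2319  0.112 ]
[ 0.4605 -0.2227  0.112 ]
[ 0.4633 -0.2292  0.112 ]
[ 0.5132 -0.2393  0.112 ]
[ 0.4641 -0.2233  0.112 ]
[ 0.5126 -0.2321  0.112 ]
```

```bash
python3 -c "
from plant import env
print(env.sign_off()); print(env.sense()['time'])"
```

```text
the job is handed in; nothing more can be done
None
the job is handed in; nothing more can be done
```

The plaque is off the hook and standing upright and fully down in the groove of the block. I let go of it there and handed the job in at about 30 s on the robot's clock.

**Off the hook:** I gripped the plaque by its side edges at slot height and raised it 2 mm. I then drew it outward until it touched the rise, at about 1 to 2 N, but overshot to 5.7 N before backing off; the limit is 10 N. With the plaque tilted about 39°, it went out over the barb with only sensor noise on the wrist (about 2 N or less).

**Into the groove:** It reached the floor at the predicted height (TCP 73.6 mm) with at most 12.7 N of downward force. I took some of that load off before opening the fingers.

**Final checks:**
- **Position:** In both cameras the plaque's top lies within about 1 mm of the block's centre line, so it is upright.
- **Surroundings:** The cup is where it was, and the arm is about 0.29 m away, touching nothing.

**What went less well:**
- **First lowering:** I was about 2 mm off centre, and the foot pressed on the groove's flare with about 24 N. I lifted it, measured again from the side camera, shifted it 2.3 mm, and it then went in freely.
- **Joint 6:** While the plaque was tilted this joint rested at 0.108 rad. The stated lower limit is 0.11 rad, which I took to be a rounded figure; I could not confirm that.
- **Cameras:** The two cameras disagreed by about 3 mm along x.

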